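Uncover a block and inspect its bore with a reading lens

ROBOT

A 6-joint arm with a two-finger parallel gripper is mounted at the origin on a cart in front of the work surface, level with it; the furniture and walls round the work are solid. World frame = base frame: x ahead of the robot, y to its left, z up, the work surface at z = 0. Lengths are in m, angles in rad, forces in N, time in s.
With the tool pointing down it reaches from about 0.4 to 0.925 m from the base axis. Payload 12.5 kg.
Tool frame: the origin (TCP) lies midway between the tips of the shut fingers; the grasp point (between the pads) lies 19 mm behind it; z points along the fingers, y is the direction in which the jaws open and shut (so a half turn about z gives the same grasp; the last joint's range is limited). The gripper opens to 95 mm and grips with 3 to 60 N. Pads are 20 mm wide; open, the fingers measure 119 mm over their backs; the gripper's body (75 mm by 180 mm) begins 59 mm behind the grasp point.
Start: joints at [-0.106, 0.491, 1.559, -0, 1.092, -0.106], TCP at [0.625, 0, 0.215] pointing down, gripper open.
Joint ranges: [-3.1, 3.1], [-0.84, 2.19], [0.05, 2.79], [-1.13, 4.28], [0.06, 2.93], [-2.69, 2.69]. Speed limits (rad/s): [2.22, 2.22, 2.79, 3.14, 3.14, 3.14].

INTERFACE

Orientations are given as a unit quaternion [w, x, y, z].
In Python, from workcell import get_state, read_camera, get_calibration, hand_in gives the robot as it stands.
- The arm moves only by the tool step_arm, never from a script. Its argument "rows" is a list of rows, each a list of 7 numbers: the opening, from 0 (shut) to 1 (fully open), then the shift along the tool's x, y, z in mm, then the turn, a rotation vector about the tool's x, y, z in degrees. A call has 1 to 20 rows; each row shifts and turns the commanded pose from where the row before left it, along the tool's axes as they then stand; what a row does not reach is not made up. A row lasts 1/10 s, in which the tool goes at most 50 mm and 8.59 degrees, less where a joint would pass 70% of its speed; a pose out of reach is approached as far as the arm can. A call with a gripper value outside its range is refused whole. The fingers move at their own pace and stop on an object; "grip_force" is the grip in N (left out, the last holds). Time passes only in rows, so rows that do not move let the fingers close. It gives the time, the measured TCP pose, the force and the opening at its end, in the units of the state.
- get_state(): the state, without advancing time (a new reading comes with each control period).
- read_camera(name): name is "scene" or "side" or "wrist"; returns the picture (480x640x3 uint8, red, green, blue); there is no depth.
- get_calibration(name): a dict with "fx", "fy", "cx", "cy" (pixels), "k1" (the pictures are not rectified: a ray, as slopes to the right and down, at radius r is drawn at 1 + k1 r^2 times it, then the intrinsics apply), "R" (3x3) and "t" (3): a world point X has camera coordinates R X + t. Camera axes: x right, y down, z forward; pixel columns grow to the right and rows downward; lengths in m; the calibration is good to about 2 mm. A picture is of the moment at which its call begins: read the wrist's pose just before it. get_calibration takes no time and is no camera call; for the wrist camera it gives the pose at the moment of the call.
- hand_in(): hands the job in, once; it reports no verdict.
The state is a dict: "clock": time; "joint_positions": joint angles; "qvel": joint speeds; "tau": joint torques, N m; "position": TCP position; "eef_rot": TCP orientation; "wrist_force": force on the tool from outside, world axes, zero at the start; "ft_torque": the same for the moment, N m; "grip_width": finger opening in m.
Only numpy, scipy, OpenCV 4.12 (cv2) and the standard library are available. Lean on these libraries where they do the work, as an engineer would, in place of code of your own. Each camera call takes 0.05 s, during which the arm holds its last target.

TASK

Lift the orange dust cover off the steel block by its black fin, hang it astride the rail and let go of it. Then take the reading lens by its handle and hold it level and still, centred over the bore of the block, with the lens at the height of the yellow marker on the post; finish there, still holding the lens in the air. Do not shift the block, the marker or the bushing, flange and bolt lying around.

Things in the scene. Friction and masses are not known exactly. Their poses are not given: they have to be found in the camera images.
- station: inspection station, fixed: dark steel plate 170 (x) x 200 (y) mm whose top is 10 mm above the work surface; origin at the centre of its underside. A steel post 10 mm thick stands at x = +55, y = +80 mm of its own frame, up to 150 mm above the work surface, and carries the yellow marker
- mark_height (a point): mid-height of the yellow marker collar (22 mm in diameter, 10 mm high, with a pointer to the station's -y) clamped on the post, 92 to 130 mm above the work surface (it differs from start to start): the height at which the middle of the lens must be held
- block: loose ground steel block 35 x 50 x 28 mm (x, y, z) with an upright bore in the middle of its top, standing on the station; origin at the centre of its underside
- bore (a point): centre of the bore's mouth, on the top face of the block, 28 mm above its underside
- cover: loose dust cover of 0.12 kg standing over the block: a rigid orange sheet bent to a ridge (upside-down V), open at both ends, 3 mm thick, 70 mm long along its y (the ridge), 90 mm wide at the feet along x, inner apex 73 mm above the feet, walls 30 degrees from the vertical; origin at the middle between its feet
- cover_fin (a point): centre of the black grip fin on top of the cover's ridge: 12 mm thick (cover x), 45 mm long (cover y), 42 mm high, 97 mm above the cover's feet and 24 mm above its inner apex; its top is 118 mm above the feet
- rail: hanging rail, fixed: round steel bar 12 mm thick along its y, 200 mm long between two posts that stand at y = -100 and +100 mm; bar centre 140 mm above the work surface; origin on the work surface under the middle. The cover hangs here with the bar inside its ridge, its inner apex then 12 mm above the bar's centre line (the fin's centre 36 mm above it)
- rail_mid (a point): middle of the bar, on its centre line; y along the bar
- loupe: loose reading lens of 0.13 kg lying flat: a round lens in a dark ring of 66 mm outer diameter, with a straight black handle to its -x; 18 mm thick throughout; origin at the lens centre on the underside, x from handle to lens, z normal to the lens
- lens (a point): middle of the lens, 9 mm above the underside
- loupe_grip (a point): centre of the handle (95 mm long, 16 mm wide, 18 mm high, flat sides), 85 mm from the middle of the lens on the loupe's -x side and at the same height as it; a good place to hold, near the balance point
- bushing: bystander: brass-coloured bushing 30 mm in diameter, 35 mm high; origin at its foot
- flange: bystander: turned steel flange 76 mm in diameter, 32 mm high; origin at its foot
- bolt: bystander: bolt lying down, 20 x 58 x 18 mm, long side along its y; origin at the centre of its underside
Things that resemble listed ones, but are neither listed nor needed, are in the scene too. Of the things that look like the cover, the larger one is meant.

How it is judged:
By the outcome, as a careful person would: the job done as asked, in the order asked, and still so for the second after the job is handed in, while the arm keeps its last pose, push and grip.
It also fails if it takes over 61 s, if anything falls off the work surface, if the arm or the gripper's body presses on something with over 40 N, if the wrist force passes 120 N, or if a joint passes its speed limit or range.

## Working session

There is one attempt and no reset: what is moved stays moved. The work goes in short steps, Python scripts to look and compute and a tool call to move; the robot and the scene stay as the last step left them, time stands still between calls to the robot, and variables do not carry over. Pictures are saved under pics/ and viewed, and the job is handed in when it is done.

Besides the shell and the picture viewer there is one more tool, called as name([rows], argument=value, ...), one row to a line, values as JSON. step_arm: Moves the arm, as the interface text tells. Its arguments: {"type":"object","properties":{"rows":{"type":"array","items":{"type":"array","items":{"type":"number"}}},"grip_force":{"type":"number"}},"required":["rows"]}

```bash
mkdir -p pics; ls; cat > snap.py <<'E'
import sys,cv2
from workcell import *
tag=sys.argv[1]
for n in sys.argv[2:]:
    im=read_camera(n); cv2.imwrite(f'pics/{tag}_{n}.png',im[:,:,::-1])
E
python3 snap.py a scene side wrist; python3 -c "
from workcell import *
print(get_state())
for n in ['scene','side','wrist']: print(n,get_calibration(n))"
```

```text
pics
{'clock': 0.15, 'joint_positions': array([-1.05601837e-01,  4.91412696e-01,  1.55928891e+00, -4.45469325e-07,
        1.09168892e+00, -1.05608877e-01]), 'qvel': array([-0.00018861, -0.00244451, -0.00176437,  0.00020424, -0.00076827,
        0.00187657]), 'tau': array([ 3.16444048e-04, -6.12899423e+01, -2.58276522e+01,  6.91918633e-02,
        4.73701756e-02, -5.07232733e-05]), 'position': array([6.24836201e-01, 3.88289140e-05, 2.14208281e-01]), 'eef_rot': array([-3.10128108e-04,  7.07104163e-01,  7.07109287e-01, -2.50936465e-04]), 'wrist_force': array([-0.56471692, -0.49099082, -0.60281945]), 'ft_torque': array([-0.02286865, -0.01064094,  0.02174816]), 'grip_width': 0.09470849051261404}
scene {'fx': 434.7794932686117, 'fy': 434.7794932686117, 'cx': 322.253198713849, 'cy': 239.22593560905517, 'k1': -0.05225940954299665, 'R': array([[ 0.78485048, -0.61963049,  0.00823272],
       [-0.4389984 , -0.56533265, -0.69834046],
       [ 0.43736727,  0.54447869, -0.71571839]]), 't': array([-0.35617692,  0.32591638,  1.03021431])}
side {'fx': 556.9402806883381, 'fy': 556.9402806883381, 'cx': 322.0586936249122, 'cy': 234.74366126838078, 'k1': -0.007536732028336144, 'R': array([[ 0.99931705,  0.03056825,  0.02076083],
       [ 0.03400411, -0.54084957, -0.84043171],
       [-0.01446204,  0.84056369, -0.54151965]]), 't': array([-0.51116525,  0.12082745,  1.34706693])}
wrist {'fx': 387.90930833669495, 'fy': 387.90930833669495, 'cx': 321.5364119891761, 'cy': 243.52959689673096, 'k1': -0.07635510876858513, 'R': array([[ 9.99999998e-01, -4.11936431e-05,  3.78524146e-05],
       [-5.01389701e-05, -9.60063213e-01,  2.79783173e-01],
       [ 2.48154226e-05, -2.79783175e-01, -9.60063214e-01]]), 't': array([-0.62538527, -0.03193237,  0.39073454])}
```

View pics/a_scene.png

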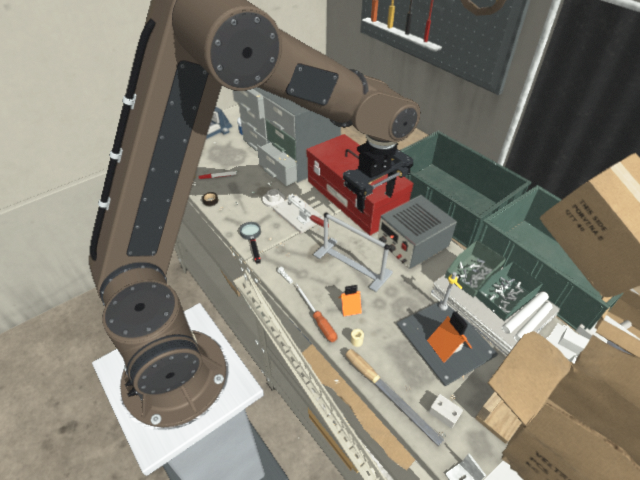

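View pics/a_side.png

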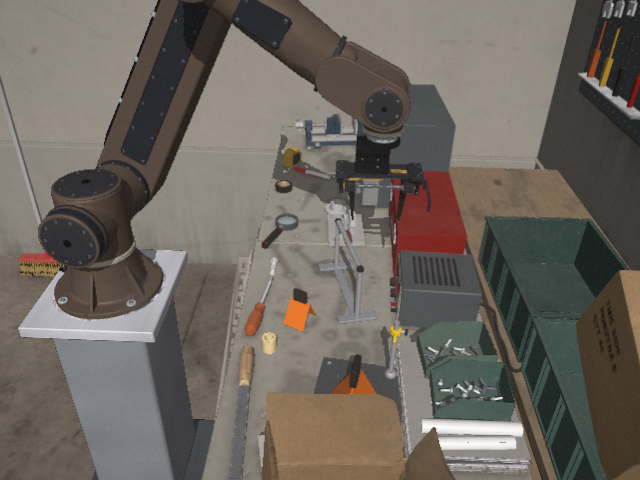

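View pics/a_wrist.png

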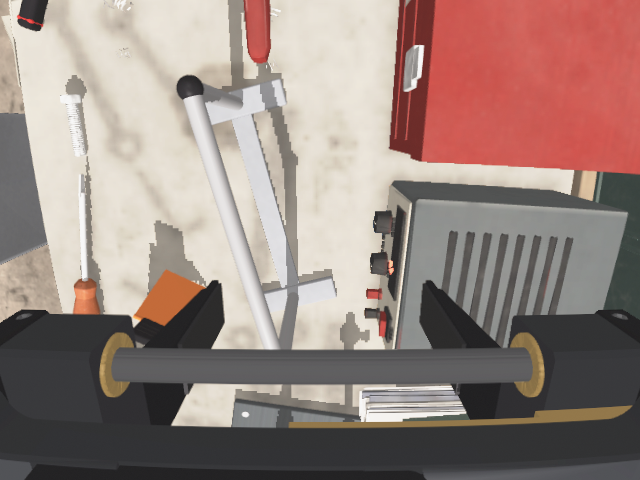

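```bash
python3 - <<'E'
import cv2,numpy as np
a=cv2.imread('pics/a_scene.png'); b=cv2.imread('pics/a_side.png')
c=cv2.resize(a[260:400,330:510],None,fx=4,fy=4,interpolation=cv2.INTER_CUBIC)
d=cv2.resize(a[180:300,230:410],None,fx=4,fy=4,interpolation=cv2.INTER_CUBIC)
e=cv2.resize(b[200:400,240:430],None,fx=3,fy=3,interpolation=cv2.INTER_CUBIC)
cv2.imwrite('pics/b1.png',c);cv2.imwrite('pics/b2.png',d);cv2.imwrite('pics/b3.png',e)
E
```

```text
(no output)
```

View pics/b1.png

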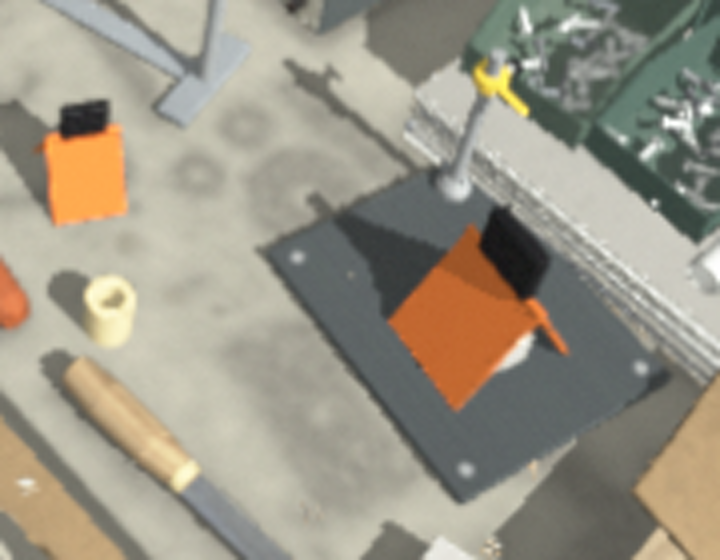

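View pics/b2.png

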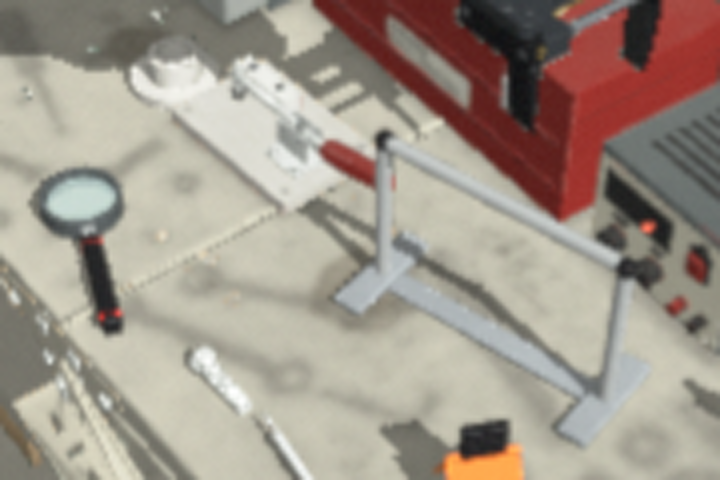

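View pics/b3.png

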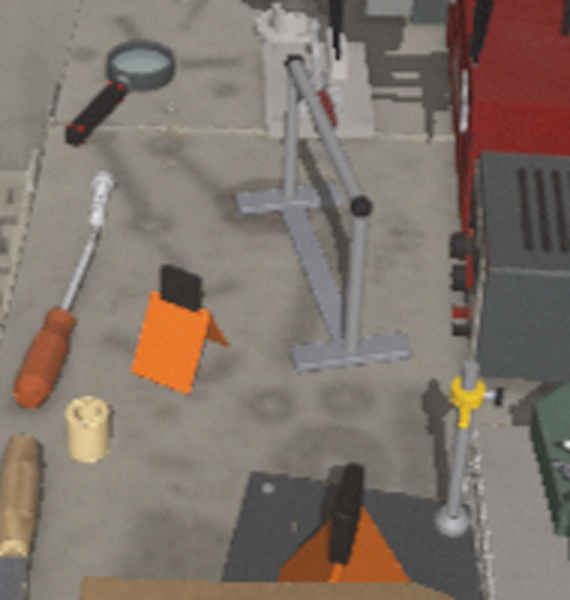

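```bash
cat > geo.py <<'E'
import numpy as np, cv2
from workcell import *
def ray(cal,uv):
    K=np.array([[cal['fx'],0,cal['cx']],[0,cal['fy'],cal['cy']],[0,0,1.]])
    p=cv2.undistortPoints(np.array([[uv]],float),K,np.array([cal['k1'],0,0,0.]))[0,0]
    R=np.array(cal['R']);d=R.T@np.array([p[0],p[1],1]); return -R.T@np.array(cal['t']),d/np.linalg.norm(d)
def plane(cal,uv,z):
    c,d=ray(cal,uv); return c+d*(z-c[2])/d[2]
def tri(*cu):
    A=np.zeros((3,3));b=np.zeros(3);rs=[ray(*x) for x in cu]
    for c,d in rs:
        P=np.eye(3)-np.outer(d,d);A+=P;b+=P@c
    X=np.linalg.solve(A,b); return X,[round(1e3*np.linalg.norm((np.eye(3)-np.outer(d,d))@(X-c)),1) for c,d in rs]
def proj(cal,X):
    p=np.array(cal['R'])@X+cal['t'];x,y=p[:2]/p[2];k=1+cal['k1']*(x*x+y*y)
    return cal['fx']*x*k+cal['cx'],cal['fy']*y*k+cal['cy']
E
python3 - <<'E'
from geo import *
np.set_printoptions(precision=4,suppress=True)
S=get_calibration('scene');D=get_calibration('side')
for n,s,d in [('rail1',(326,214.5),(338,220.7)),('rail2',(386.75,247),(360.3,268.7)),('fin',(458.75,323.75),(355.7,370.7)),('mark',(453,280),(395.7,330.7)),('lens',(250.2,230.7),(287,221.3)),('hend',(258,261.5),(264.7,244.7)),('bush',(357,331),(269.5,335))]:
    print(n,*tri((S,s),(D,d)))
for uv in [(404.25,324.25),(446.25,377),(490,352)]: print('screw',plane(S,uv,.01))
for uv in [(357,345)]: print('bush foot',plane(S,uv,0))
W=get_calibration('wrist'); print(-W['R'].T@W['t'])
E
```

```text
rail1 [0.5443 0.0997 0.1425] [np.float64(0.5), np.float64(0.5)]
rail2 [ 0.5924 -0.0949  0.1426] [np.float64(0.4), np.float64(0.4)]
fin [ 0.5784 -0.3564  0.1105] [np.float64(1.5), np.float64(1.5)]
mark [ 0.6543 -0.2698  0.1296] [np.float64(0.8), np.float64(0.8)]
lens [0.4017 0.2979 0.0128] [np.float64(1.1), np.float64(1.1)]
hend [0.3523 0.1745 0.0128] [np.float64(1.5), np.float64(1.5)]
bush [ 0.4086 -0.1953  0.0401] [np.float64(1.7), np.float64(1.7)]
screw [ 0.5344 -0.2416  0.01  ]
screw [ 0.5067 -0.4081  0.01  ]
screw [ 0.6441 -0.4324  0.01  ]
bush foot [ 0.4017 -0.2074  0.    ]
[0.6254 0.0786 0.3841]
```

Scene: the two cover look-alikes are at scene (350,300) (small, on the bench) and (450,335) (larger, on the dark station plate over the block). The larger one is the one meant. The first lens fit shows the loupe at (250,231). I'll go over the station for a wrist view.

step_arm([
  [1,-18,-2,-10,0,0,0],
  [1,-36,-5,-15,0,0,0],
  [1,-36,-5,-15,0,0,0],
  [1,-36,-5,-15,0,0,0],
  [1,-36,-5,-15,0,0,0],
  [1,-36,-5,-15,0,0,0],
  [1,-36,-5,-15,0,0,0],
  [1,-36,-5,-10,0,0,0],
  [1,-36,-5,-10,0,0,0],
  [1,-36,-3,0,0,0,0],
  [1,-18,0,0,0,0,0],
  [1,0,0,0,0,0,0],
  [1,0,0,0,0,0,0],
])

```text
clock: 1.45
position: [0.5798, -0.3597, 0.3344]
eef_rot: [-0.0, 0.707, 0.707, 0.0]
wrist_force: [0.5, 0.4, 0.4]
grip_width: 0.0954
```

```bash
python3 - <<'E'
import pickle
from geo import *
W=get_calibration('wrist'); im=read_camera('wrist'); s=get_state()
pickle.dump((W,s),open('c.pkl','wb')); cv2.imwrite('pics/c.png',im[:,:,::-1]); print(s['position'],s['wrist_force'])
E
```

```text
[ 0.58005265 -0.35905531  0.33461752] [-0.27631946  0.03211522  0.33182845]
```

View pics/c.png

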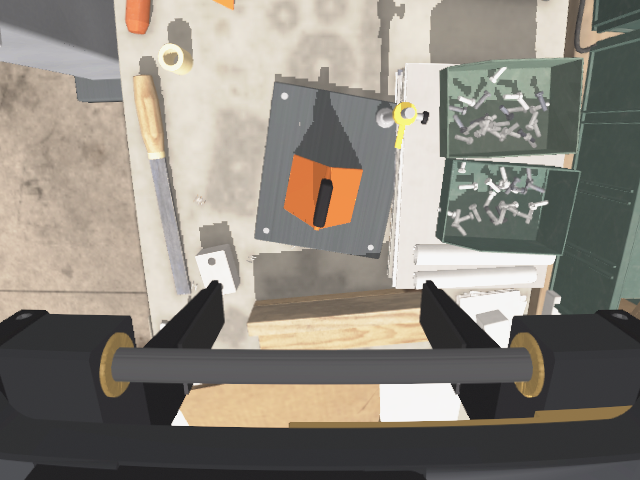

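```bash
python3 - <<'E'
import pickle
from geo import *
np.set_printoptions(precision=4,suppress=True)
W,s=pickle.load(open('c.pkl','rb'))
im=cv2.imread('pics/c.png')
hsv=cv2.cvtColor(im,cv2.COLOR_BGR2HSV)
og=((hsv[...,0]<16)&(hsv[...,1]>160)&(hsv[...,2]>90)).astype(np.uint8)
og[:140]=0;og[245:]=0;og[:,:270]=0;og[:,380:]=0
c=max(cv2.findContours(og,0,2)[0],key=cv2.contourArea);
hull=np.zeros_like(og);cv2.drawContours(hull,[cv2.convexHull(c)],-1,1,-1)
dark=((im.max(2)<45)&(hull>0)).astype(np.uint8)
cs=cv2.findContours(dark,0,2)[0];f=max(cs,key=cv2.contourArea)
r=cv2.minAreaRect(f);print('fin rect',r,cv2.contourArea(f));print(np.round(cv2.boxPoints(r),1).tolist())
print(cv2.approxPolyDP(c,3,True)[:,0].tolist())
v=im.copy();cv2.drawContours(v,[f],-1,(0,255,0),1)
cv2.imwrite('pics/c2.png',cv2.resize(v[70:265,245:440],None,fx=3,fy=3,interpolation=cv2.INTER_CUBIC))
for n,uv in [('s1',(284,96)),('s2',(266,231)),('s3',(371,247))]: print(n,plane(W,uv,.01))
E
```

```text
fin rect ((326.2326965332031, 182.1732635498047), (10.049875259399414, 4.676674842834473), 5.710592269897461) 31.0
[[321.0, 184.0], [321.5, 179.3000030517578], [331.5, 180.3000030517578], [331.0, 185.0]]
[[294, 155], [284, 207], [315, 229], [313, 212], [320, 180], [325, 177], [332, 181], [333, 189], [323, 227], [350, 221], [362, 170], [327, 167]]
s1 [ 0.5352 -0.2392  0.01  ]
s2 [ 0.5074 -0.4076  0.01  ]
s3 [ 0.6464 -0.4297  0.01  ]
```

View pics/c2.png

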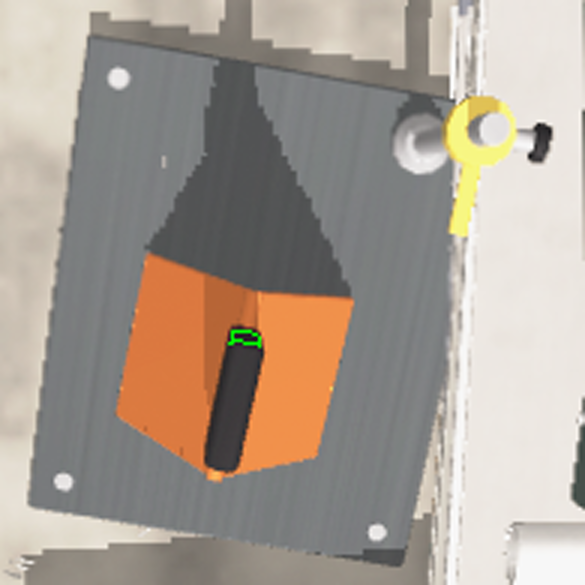

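```bash
python3 - <<'E'
import pickle
from geo import *
np.set_printoptions(precision=4,suppress=True)
W,s=pickle.load(open('c.pkl','rb'))
im=cv2.imread('pics/c.png')
hsv=cv2.cvtColor(im,cv2.COLOR_BGR2HSV)
dark=(im.max(2)<75)&(hsv[...,1]<110)
m=np.zeros(dark.shape,np.uint8);m[172:236,308:340]=dark[172:236,308:340]
f=max(cv2.findContours(m,0,1)[0],key=cv2.contourArea);r=cv2.minAreaRect(f);print(r)
a=plane(W,(327,185.7),.128);b=plane(W,(319,226.7),.128);print(a,b,'len',np.linalg.norm(a-b),'mid',(a+b)/2,'yaw',np.degrees(np.arctan2(*(a-b)[:2]))*-1)
P=[plane(W,u,.01) for u in [(294,155),(284,207),(362,170),(350,221)]]
for p in P: print(p)
print('feet centre',np.mean(P,0)); 
for i in (0,2): print('yaw',-np.degrees(np.arctan2(*(P[i]-P[i+1])[:2])),np.linalg.norm(P[i]-P[i+1]))
print(np.linalg.norm(P[0]-P[2]))
# marker : pole ray with scene
S=get_calibration('scene')
m=(hsv[...,0]>20)&(hsv[...,0]<35)&(hsv[...,1]>150)&(hsv[...,2]>120);m[:,:380]=0;m[:,440:]=0;m[:80]=0;m[160:]=0
ys,xs=np.nonzero(m);print(xs.min(),xs.max(),ys.min(),ys.max())
E
```

```text
((322.4294128417969, 202.81764221191406), (12.256571769714355, 47.616241455078125), 12.528807640075684)
[ 0.5858 -0.3321  0.128 ] [ 0.5779 -0.3731  0.128 ] len 0.041666489813945 mid [ 0.5819 -0.3526  0.128 ] yaw -10.856216633968623
[ 0.5461 -0.3096  0.01  ]
[ 0.532  -0.3756  0.01  ]
[ 0.6316 -0.3282  0.01  ]
[ 0.6177 -0.3942  0.01  ]
feet centre [ 0.5818 -0.3519  0.01  ]
yaw -12.115932388052181 0.06750221890650275
yaw -11.91521941627722 0.06745263322385912
0.08747713748504132
393 411 102 122
```

step_arm([
  [1,7,2,0,0,0,0],
  [1,0,0,10,0,0,6],
  [1,0,0,25,0,0,6],
  [0.7,0,0,35,0,0,0],
  [0.6,0,0,35,0,0,0],
  [0.5,0,0,35,0,0,0],
  [0.5,0,0,30,0,0,0],
  [0.5,0,0,20,0,0,0],
  [0.5,0,0,0,0,0,0],
  [0.5,0,0,0,0,0,0],
])

```text
clock: 2.5
position: [0.5827, -0.3521, 0.1455]
eef_rot: [0.0, 0.777, 0.63, 0.0]
wrist_force: [-0.9, 0.4, -0.1]
grip_width: 0.0484
```

```bash
python3 - <<'E'
import pickle
from geo import *
W=get_calibration('wrist'); im=read_camera('wrist'); s=get_state()
pickle.dump((W,s),open('d.pkl','wb')); cv2.imwrite('pics/d.png',im[:,:,::-1]); print(s['position'],s['wrist_force'],s['grip_width'])
E
```

```text
[ 0.58279936 -0.35252302  0.14619778] [-0.48611621  0.72376282  0.30922755] 0.04835993169546962
```

View pics/d.png

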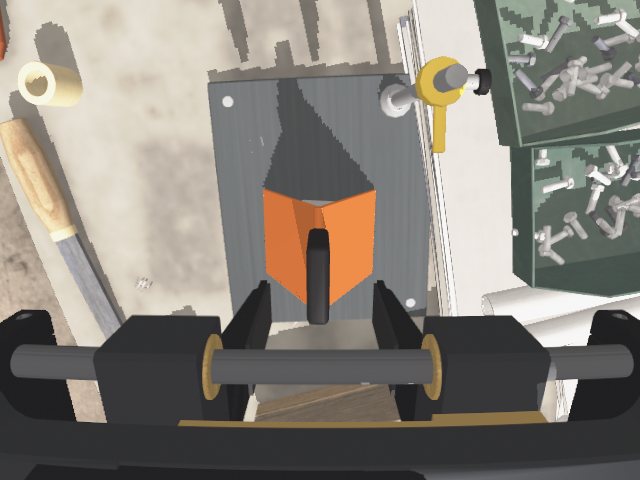

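step_arm([
  [0.5,0,-1,20,0,0,0],
  [0.5,0,0,20,0,0,0],
  [0.5,0,0,16,0,0,0],
  [0.5,0,0,0,0,0,0],
  [0,0,0,0,0,0,0],
  [0,0,0,0,0,0,0],
  [0,0,0,0,0,0,0],
  [0,0,0,0,0,0,0],
  [0,0,0,0,0,0,0],
], grip_force=30)

```text
clock: 3.45
position: [0.5811, -0.3529, 0.089]
eef_rot: [0.0, 0.777, 0.629, 0.0]
wrist_force: [-2.0, 0.5, 0.5]
grip_width: 0.0131
```

```bash
python3 snap.py e wrist; python3 -c "
from workcell import *
s=get_state();print(s['position'],s['wrist_force'],s['ft_torque'],s['grip_width'])"
```

```text
[ 0.58105234 -0.35279167  0.08887097] [ 0.05019605  0.51326201 -1.82888014] [-0.04330778  0.00103452 -0.03329022] 0.012020961710765178
```

View pics/e_wrist.png

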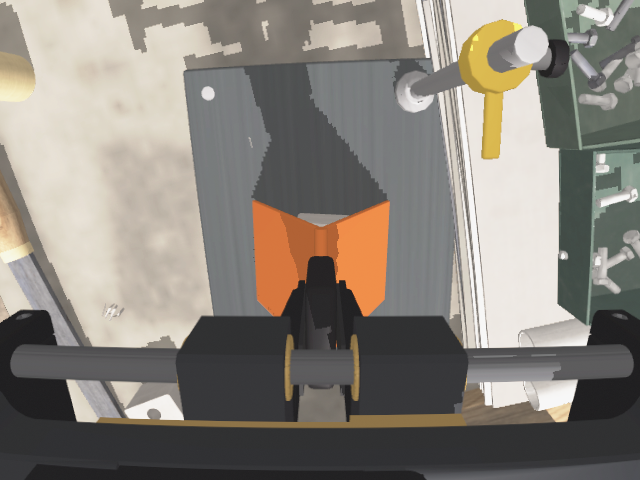

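step_arm([
  [0,0,0,-5,0,0,0],
  [0,0,0,-12,0,0,0],
  [0,0,0,-20,0,0,0],
  [0,0,0,-25,0,0,0],
  [0,0,0,-25,0,0,0],
  [0,0,0,-25,0,0,0],
  [0,0,0,-25,0,0,0],
  [0,0,0,-20,0,0,0],
  [0,0,0,-12,0,0,0],
  [0,0,0,-6,0,0,0],
  [0,0,0,0,0,0,0],
])

```text
clock: 4.6
position: [0.581, -0.3528, 0.2642]
eef_rot: [0.0, 0.777, 0.629, 0.0]
wrist_force: [0.9, 1.0, -1.1]
grip_width: 0.0118
```

```bash
python3 - <<'E'
import pickle
from geo import *
W=get_calibration('wrist'); im=read_camera('wrist'); s=get_state()
pickle.dump((W,s),open('f.pkl','wb')); cv2.imwrite('pics/f.png',im[:,:,::-1]); print(s['position'],s['wrist_force'],s['grip_width'])
E
python3 snap.py f scene side
```

```text
[ 0.58088624 -0.35266669  0.2632604 ] [ 0.42706638 -0.05972825 -1.52706609] 0.01211430287543983
```

View pics/f.png

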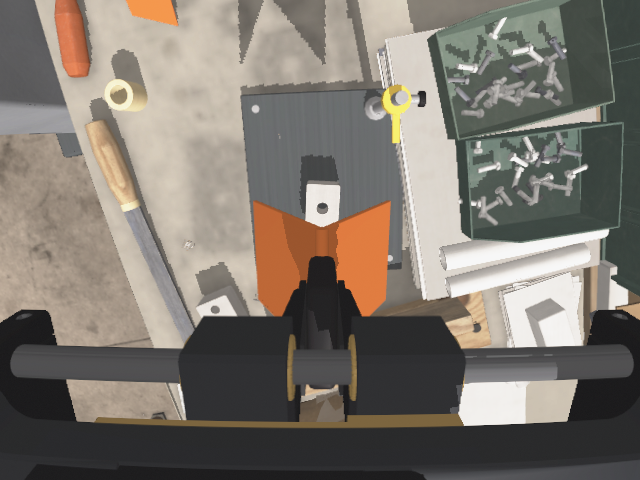

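View pics/f_scene.png

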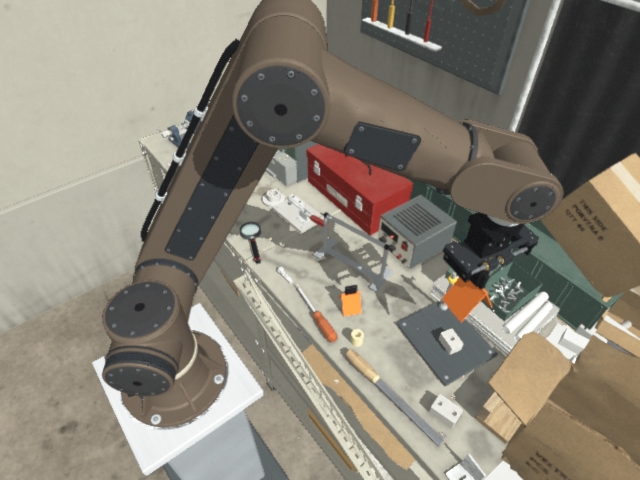

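View pics/f_side.png

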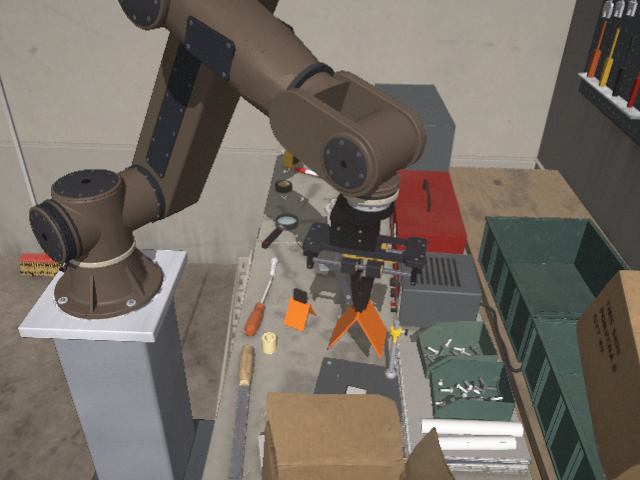

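Cover is lifted; the bore is visible at wrist (322,208), and the bare block at scene (452,341). Next I'm fixing the bore, marker and rail positions.

```bash
python3 - <<'E'
import pickle
from geo import *
np.set_printoptions(precision=4,suppress=True)
W,s=pickle.load(open('f.pkl','rb'));Wc,_=pickle.load(open('c.pkl','rb'));Wd,_=pickle.load(open('d.pkl','rb'))
im=cv2.imread('pics/f.png')
cv2.imwrite('pics/f2.png',cv2.resize(im[60:260,230:440],None,fx=3.5,fy=3.5,interpolation=cv2.INTER_CUBIC))
g=im[196:220,310:334].max(2);m=(g<110).astype(np.uint8)
f=max(cv2.findContours(m,0,1)[0],key=cv2.contourArea);M=cv2.moments(f);u=(310+M['m10']/M['m00'],196+M['m01']/M['m00']);print('bore px',u,plane(W,u,.038))
a=cv2.imread('pics/a_wrist.png')
cv2.imwrite('pics/a3.png',cv2.resize(a[70:350,150:320],None,fx=2.1,fy=2.1,interpolation=cv2.INTER_CUBIC))
A={**Wc,'R':np.array([[ 1,-4.1e-05,3.8e-05],[-5.0e-05,-.960063213,.279783173],[2.5e-05,-.279783175,-.960063214]]),'t':np.array([-0.62538527,-0.03193237,0.39073454])}
S=get_calibration('scene');D=get_calibration('side')
print(tri((S,(326,214.5)),(D,(338,220.7)),(A,(190,88))))
for y in (120,160,200,240,280,320):
    r=a[y].astype(int).max(1); print(y,r[180+int((y-88)*.3):300].tolist()[:70:2])
E
```

```text
bore px (322.005291005291, 205.58201058201058) [ 0.5833 -0.349   0.038 ]
(array([0.5458, 0.1037, 0.1394]), [np.float64(1.5), np.float64(1.7), np.float64(1.0)])
120 [191, 222, 229, 232, 233, 232, 219, 204, 184, 158, 139, 218, 220, 221, 223, 224, 226, 223, 217, 200, 187, 182, 216, 217, 217, 220, 220, 221, 221, 220, 221, 219, 142, 199, 198]
160 [218, 216, 228, 231, 233, 232, 221, 209, 188, 162, 132, 226, 226, 227, 227, 228, 229, 228, 227, 227, 226, 211, 219, 218, 218, 220, 221, 220, 219, 220, 220, 209, 155, 205, 201]
200 [227, 211, 225, 230, 231, 231, 224, 213, 192, 166, 136, 221, 231, 231, 231, 230, 230, 228, 227, 223, 217, 215, 222, 224, 224, 224, 223, 222, 222, 222, 222, 167, 199, 208, 203]
240 [231, 224, 219, 228, 232, 231, 226, 216, 200, 175, 145, 214, 223, 217, 212, 206, 201, 200, 201, 201, 201, 233, 226, 226, 227, 226, 228, 228, 228, 228, 228, 123, 155, 155, 155]
280 [227, 223, 209, 224, 231, 234, 231, 221, 208, 184, 157, 152, 208, 216, 219, 223, 227, 228, 229, 230, 230, 231, 224, 223, 222, 149, 140, 140, 140, 140, 140, 156]
320 [227, 225, 226, 215, 228, 234, 236, 228, 215, 196, 169, 134, 218, 223, 219, 217, 217, 130, 121, 124, 123, 122, 122, 147, 213, 207]
```

View pics/a3.png

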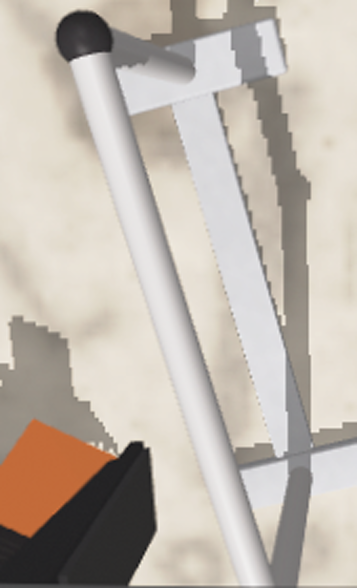

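View pics/f2.png

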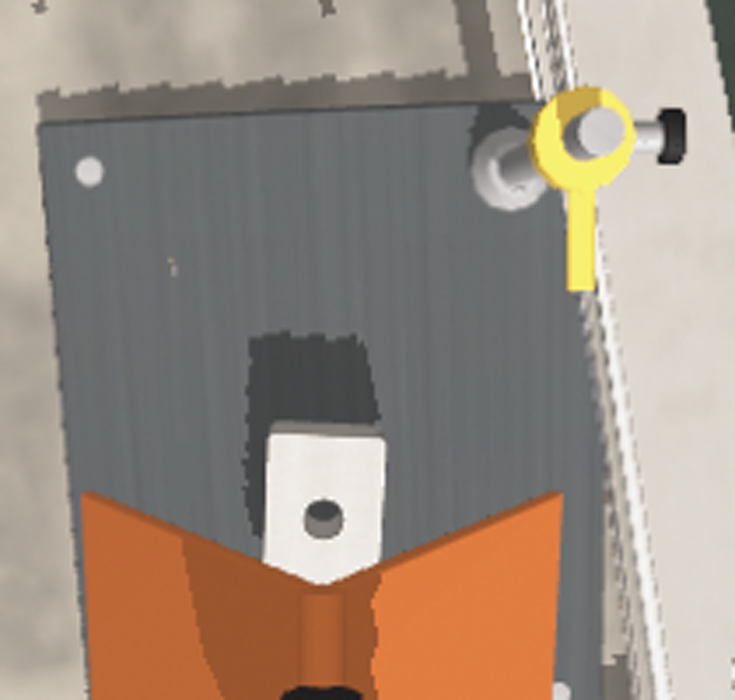

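```bash
python3 - <<'E'
from geo import *
np.set_printoptions(precision=4,suppress=True)
W=get_calibration('wrist')
A={**W,'R':np.array([[ 1,-4.1e-05,3.8e-05],[-5.0e-05,-.960063213,.279783173],[2.5e-05,-.279783175,-.960063214]]),'t':np.array([-0.62538527,-0.03193237,0.39073454])}
P=np.array([plane(A,u,.14) for u in [(190,88),(200,120),(212,160),(224.5,200),(237,240),(250,280),(263,320)]]);print(P)
k=np.polyfit(P[:,1],P[:,0],1);print(k,np.degrees(np.arctan(k[0])))
S=get_calibration('scene');D=get_calibration('side')
e1=tri((S,(326,214.5)),(D,(338,220.7)))[0];e2=tri((S,(386.75,247)),(D,(360.3,268.7)))[0]
m=(e1+e2)/2;print(m,np.polyval(k,m[1]))
# tool yaw and offset
import scipy.spatial.transform as T
s=get_state();q=s['eef_rot'];R=T.Rotation.from_quat(q[[1,2,3,0]]).as_matrix();print(R,s['position'])
E
```

```text
[[ 0.5466  0.1045  0.14  ]
 [ 0.5514  0.0858  0.14  ]
 [ 0.5572  0.0617  0.14  ]
 [ 0.5634  0.0364  0.14  ]
 [ 0.5699  0.0099  0.14  ]
 [ 0.577  -0.0182  0.14  ]
 [ 0.5845 -0.0482  0.14  ]]
[-0.2472  0.5725] -13.88339393711522
[0.5684 0.0024 0.1426] 0.571898411719412
[[ 0.2079  0.9781 -0.0013]
 [ 0.9781 -0.2079  0.001 ]
 [ 0.0007 -0.0015 -1.    ]] [ 0.5808 -0.3526  0.2625]
```

step_arm([
  [0,17,-4,0,0,0,0],
  [0,34,-8.4,0,0,0,0],
  [0,34,-8.4,0,0,0,0],
  [0,34,-8.4,0,0,0,0],
  [0,34,-8.4,0,0,0,0],
  [0,34,-8.4,0,0,0,0],
  [0,34,-8.4,0,0,0,0],
  [0,34,-8.4,0,0,0,0],
  [0,34,-8.4,0,0,0,0],
  [0,34,-8.4,0,0,0,0],
  [0,16,-4,0,0,0,0],
  [0,8,-1.4,0,0,0,0],
  [0,0,0,0,0,0,-5],
  [0,0,0,0,0,0,-8],
  [0,0,0,0,0,0,-8],
  [0,0,0,0,0,0,-5],
  [0,0,0,0,0,0,0],
  [0,0,0,0,0,0,0],
  [0,0,0,0,0,0,0],
])

```text
clock: 6.65
position: [0.57, 0.004, 0.2635]
eef_rot: [-0.0, 0.617, 0.787, -0.0]
wrist_force: [0.5, 0.6, 0.1]
grip_width: 0.0122
```

```bash
python3 - <<'E'
import pickle
from geo import *
W=get_calibration('wrist'); im=read_camera('wrist'); s=get_state()
pickle.dump((W,s),open('g.pkl','wb')); cv2.imwrite('pics/g.png',im[:,:,::-1]); print(s['position'],s['wrist_force'],s['grip_width'])
b=read_camera('side')[:,:,::-1];a=read_camera('scene')[:,:,::-1]
cv2.imwrite('pics/g2.png',np.hstack([cv2.resize(b[150:350,260:440],None,fx=2.2,fy=2.2),cv2.resize(a[150:350,270:450],None,fx=2.2,fy=2.2)]))
E
```

```text
[0.57004605 0.00410654 0.26359243] [-0.20105408 -0.57008536 -0.22673359] 0.012241026310602532
```

View pics/g.png

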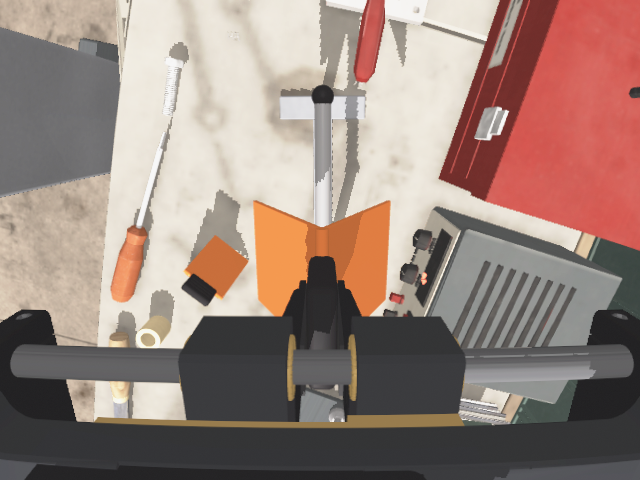

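View pics/g2.png

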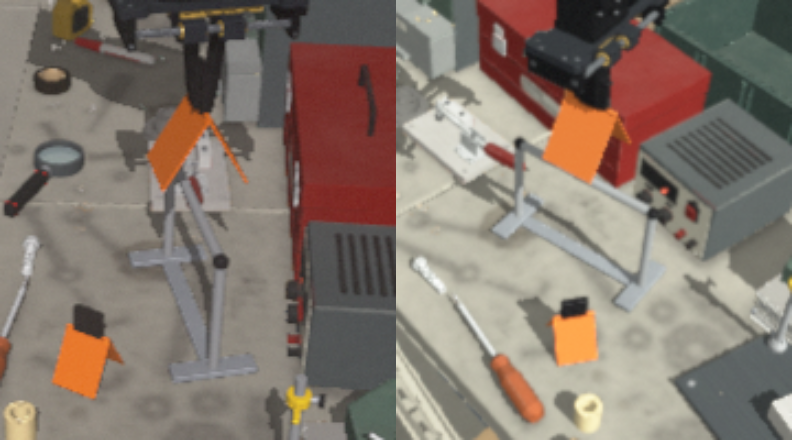

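step_arm([
  [0,0,0,8,0,0,0],
  [0,0,0,18,0,0,0],
  [0,0,0,22,0,0,0],
  [0,0,0,22,0,0,0],
  [0,0,0,16,0,0,0],
  [0,0,0,10,0,0,0],
  [0,0,0,5,0,0,0],
  [0,0,0,0,0,0,0],
  [0,0,0,0,0,0,0],
])

```text
clock: 7.7
position: [0.5703, 0.0043, 0.1632]
eef_rot: [0.0, 0.616, 0.788, 0.0]
wrist_force: [0.3, -1.3, -2.2]
grip_width: 0.012
```

step_arm([
  [0,0,0,2,0,0,0],
  [0,0,0,1,0,0,0],
  [0,0,0,0,0,0,0],
  [0,0,0,0,0,0,0],
])

```text
clock: 8.1
position: [0.5701, 0.0043, 0.1598]
eef_rot: [0.0, 0.616, 0.788, 0.0]
wrist_force: [-0.7, 0.2, -1.4]
grip_width: 0.012
```

```bash
python3 - <<'E'
import pickle
from geo import *
s=get_state();im=read_camera('wrist');cv2.imwrite('pics/h.png',im[:,:,::-1]); print(s['position'],s['wrist_force'],s['ft_torque'],s['grip_width'])
b=read_camera('side')[:,:,::-1]
cv2.imwrite('pics/h2.png',cv2.resize(b[180:350,280:440],None,fx=3.5,fy=3.5,interpolation=2))
E
```

```text
[0.57007783 0.00433194 0.15979468] [-0.65074193  0.21082599 -1.36975228] [-0.00024236 -0.04610182  0.00093333] 0.011958034953669172
```

View pics/h2.png

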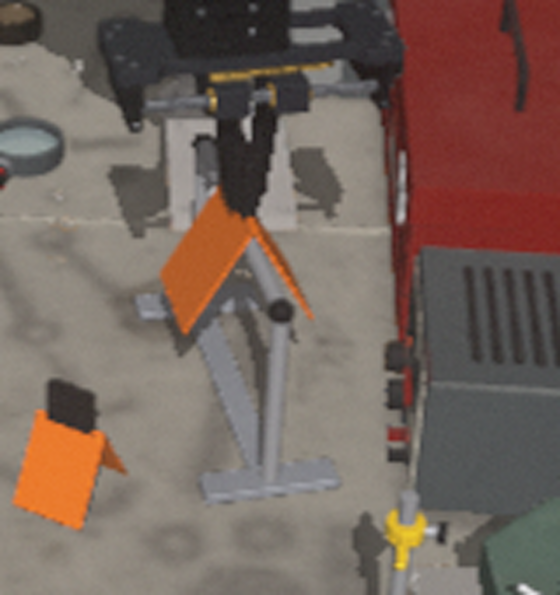

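View pics/h.png

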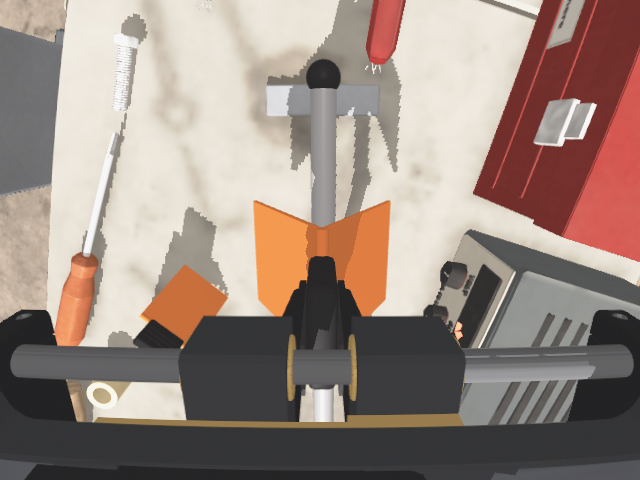

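Rail (bar end at wrist (323,75)) sits in the ridge and there is no contact yet. Lowering the last millimetres in small steps.

step_arm([
  [0,0,0,1,0,0,0],
  [0,0,0,0.5,0,0,0],
  [0,0,0,0,0,0,0],
  [0,0,0,0,0,0,0],
])

```text
clock: 8.6
position: [0.5705, 0.0043, 0.1584]
eef_rot: [0.0, 0.616, 0.788, 0.0]
wrist_force: [2.6, 0.4, 0.3]
grip_width: 0.012
```

step_arm([
  [0,0,0,0.7,0,0,0],
  [0,0,0,0,0,0,0],
  [0,0,0,0,0,0,0],
])

```text
clock: 8.9
position: [0.5707, 0.0043, 0.1579]
eef_rot: [0.001, 0.616, 0.788, 0.001]
wrist_force: [4.8, 2.0, 4.6]
grip_width: 0.012
```

step_arm([
  [0,0,0.7,0,0,0,0],
  [0,0,0.5,0,0,0,0],
  [0,0,0,0,0,0,0],
  [0,0,0,0,0,0,0],
])

```text
clock: 9.3
position: [0.5708, 0.0044, 0.1578]
eef_rot: [-0.0, 0.616, 0.788, -0.0]
wrist_force: [0.7, -0.3, 7.5]
grip_width: 0.0123
```

step_arm([
  [0,0,0,0.5,0,0,0],
  [0,0,0,0,0,0,0],
  [0,0,0,0,0,0,0],
])

```text
clock: 9.6
position: [0.5708, 0.0044, 0.1577]
eef_rot: [0.0, 0.616, 0.788, -0.0]
wrist_force: [-1.1, -0.4, 12.2]
grip_width: 0.0119
```

step_arm([
  [0,0,0,-0.8,0,0,0],
  [0,0,0,0,0,0,0],
  [0.16,0,0,0,0,0,0],
  [0.2,0,0,0,0,0,0],
  [0.25,0,0,0,0,0,0],
  [0.3,0,0,0,0,0,0],
  [0.35,0,0,0,0,0,0],
  [0.35,0,0,0,0,0,0],
])

```text
clock: 10.4
position: [0.5712, 0.0046, 0.1577]
eef_rot: [-0.0, 0.616, 0.788, -0.0]
wrist_force: [-0.9, 0.8, 0.1]
grip_width: 0.0328
```

```bash
python3 - <<'E'
from geo import *
s=get_state();im=read_camera('wrist');cv2.imwrite('pics/i.png',im[:,:,::-1]); print(s['position'],s['wrist_force'],s['ft_torque'],s['grip_width'])
b=read_camera('side')[:,:,::-1]
cv2.imwrite('pics/i2.png',cv2.resize(b[180:350,280:440],None,fx=3.5,fy=3.5,interpolation=2))
E
```

```text
[0.57116942 0.00463045 0.15768365] [-0.92084812  0.84772182  0.07397891] [ 0.07854186 -0.0444741   0.00804382] 0.03279841913992657
```

View pics/i2.png

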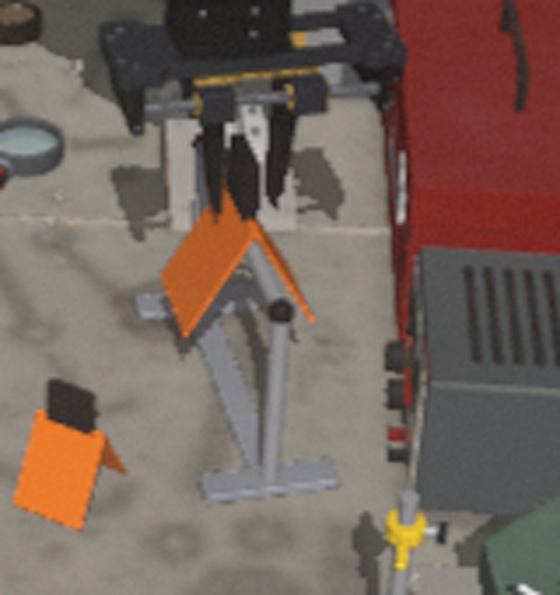

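View pics/i.png

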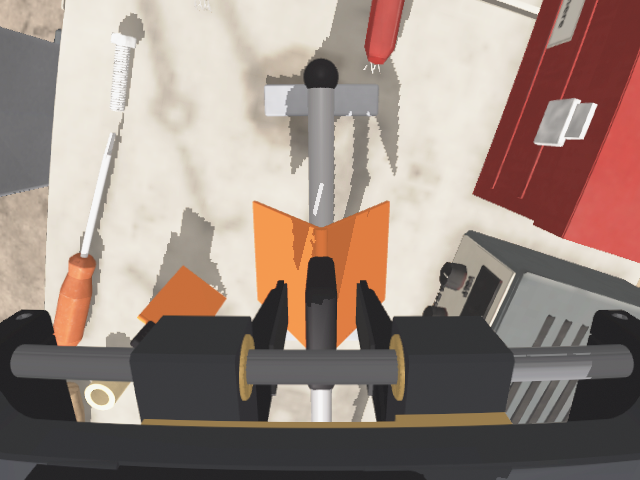

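Cover hangs level, bar end at side-crop (281,311) under the ridge; fin free between open fingers. Rising and going to the loupe.

step_arm([
  [0.4,0,0,-6,0,0,0],
  [0.4,0,0,-15,0,0,0],
  [0.4,0,0,-25,0,0,0],
  [0.5,0,0,-30,0,0,0],
  [0.5,0,0,-30,0,0,0],
  [0.5,0,0,-14,0,0,0],
  [0.5,16,-9,0,0,0,3],
  [0.5,0,0,0,0,0,-3],
  [0.5,30,-17,0,0,0,0],
  [0.5,30,-17,0,0,0,0],
  [0.5,30,-17,0,0,0,0],
  [0.5,30,-17,0,0,0,0],
  [0.5,30,-17,0,0,0,0],
  [0.5,30,-17,0,0,0,0],
  [0.5,30,-17,0,0,0,0],
  [0.5,20,-11,0,0,0,0],
  [0.5,10,-5,0,0,0,0],
  [0.5,0,0,0,0,0,0],
])

```text
clock: 12.3
position: [0.3692, 0.2188, 0.2782]
eef_rot: [0.0, 0.615, 0.789, 0.0]
wrist_force: [0.1, -0.7, 0.3]
grip_width: 0.0475
```

step_arm([
  [0.5,0,0,0,0,0,5],
  [0.5,0,0,0,0,0,8],
  [0.5,0,0,0,0,0,8],
  [0.5,0,0,0,0,0,8],
  [0.5,0,0,0,0,0,6.6],
  [0.5,0,0,0,0,0,0],
  [0.5,0,0,0,0,0,0],
])

```text
clock: 13.0
position: [0.3701, 0.2177, 0.2777]
eef_rot: [0.0, 0.826, 0.563, -0.0]
wrist_force: [0.1, 0.2, 0.1]
grip_width: 0.0476
```

```bash
python3 - <<'E'
import pickle
from geo import *
W=get_calibration('wrist'); im=read_camera('wrist'); s=get_state()
pickle.dump((W,s),open('j.pkl','wb')); cv2.imwrite('pics/j.png',im[:,:,::-1]); print(s['position'],s['eef_rot'],s['wrist_force'],s['grip_width'])
b=read_camera('side')[:,:,::-1];a=read_camera('scene')[:,:,::-1]
cv2.imwrite('pics/j2.png',b);cv2.imwrite('pics/j3.png',a)
E
```

```text
[0.37000935 0.21777381 0.27776018] [9.11201915e-05 8.26363841e-01 5.63136565e-01 5.03605913e-05] [-0.3418303  -0.24473055  0.12557759] 0.04768473248831767
```

View pics/j.png

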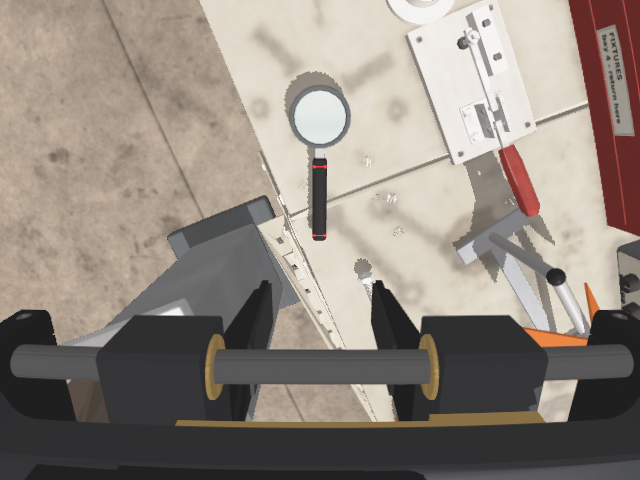

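View pics/j2.png

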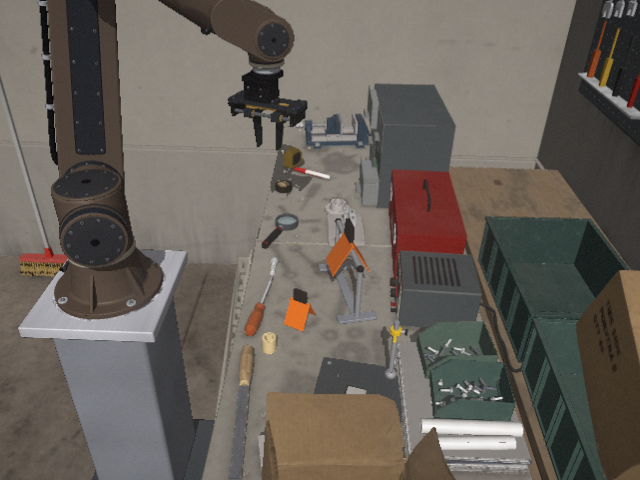

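```bash
python3 - <<'E'
import pickle
from geo import *
np.set_printoptions(precision=4,suppress=True)
W,s=pickle.load(open('j.pkl','rb'))
im=cv2.imread('pics/j.png')
cv2.imwrite('pics/j4.png',cv2.resize(im[60:260,260:380],None,fx=3,fy=3,interpolation=2))
for n,u in [('lens',(320,117)),('h0',(319.8,160)),('h1',(319.5,238.5)),('ringL',(289,118)),('ringR',(350,115))]: print(n,plane(W,u,.018 if n!='lens' else .012))
a=plane(W,(320,117),.012);b=plane(W,(319.5,238.5),.018);d=(a-b)[:2];print(np.linalg.norm(d),np.degrees(np.arctan2(d[1],d[0])))
print(a[:2]-.085*d/np.linalg.norm(d), b[:2]+.0475*d/np.linalg.norm(d))
import scipy.spatial.transform as T
q=s['eef_rot'];print(T.Rotation.from_quat(q[[1,2,3,0]]).as_matrix())
E
```

```text
lens [0.4037 0.3052 0.012 ]
h0 [0.3869 0.2631 0.018 ]
h1 [0.354  0.1807 0.018 ]
ringL [0.3726 0.3162 0.018 ]
ringR [0.434  0.2953 0.018 ]
0.13406797167179876 68.25283250023801
[0.3722 0.2263] [0.3716 0.2248]
[[ 0.3658  0.9307  0.0002]
 [ 0.9307 -0.3658 -0.0001]
 [-0.      0.0002 -1.    ]]
```

View pics/j4.png

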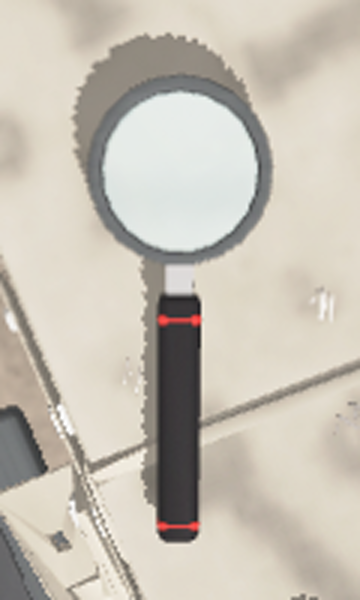

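Loupe found at wrist lens (320,117), handle end (320,238): ring 65 mm, length 134 mm, so the right tool. Descending to a check height.

step_arm([
  [0.4,8,-1,10,0,0,0],
  [0.32,0,0,25,0,0,0],
  [0.32,0,0,35,0,0,0],
  [0.32,0,0,35,0,0,0],
  [0.32,0,0,35,0,0,0],
  [0.32,0,0,35,0,0,0],
  [0.32,0,0,25,0,0,0],
  [0.32,0,0,15,0,0,0],
  [0.32,0,0,5,0,0,0],
  [0.32,0,0,0,0,0,0],
  [0.32,0,0,0,0,0,0],
])

```text
clock: 14.25
position: [0.3718, 0.2262, 0.0581]
eef_rot: [0.0, 0.827, 0.562, 0.0]
wrist_force: [1.0, -0.4, -0.9]
grip_width: 0.0305
```

```bash
python3 - <<'E'
import pickle
from geo import *
W=get_calibration('wrist'); im=read_camera('wrist'); s=get_state()
pickle.dump((W,s),open('k.pkl','wb')); cv2.imwrite('pics/k.png',im[:,:,::-1]); print(s['position'],s['eef_rot'],s['wrist_force'],s['grip_width'])
E
```

```text
[0.37193563 0.22623269 0.05836841] [1.59824852e-04 8.27006632e-01 5.62191724e-01 6.85705954e-04] [ 0.16954749 -0.51555079  0.14058795] 0.03069663248313871
```

View pics/k.png

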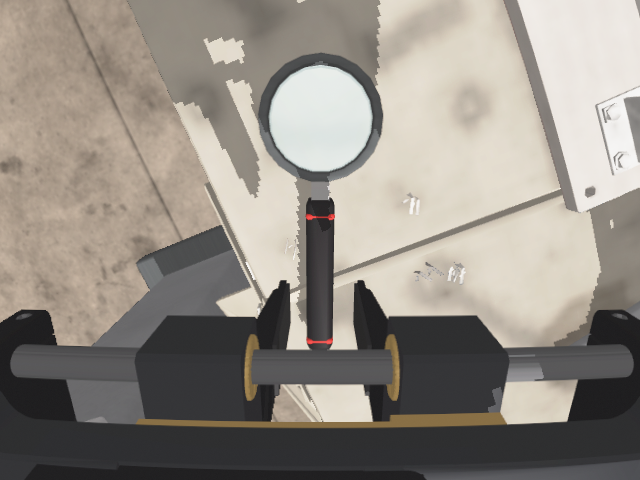

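step_arm([
  [0.32,0,0,18,0,0,0],
  [0.32,0,0,18,0,0,0],
  [0.32,0,0,10,0,0,0],
  [0.32,0,0,5,0,0,0],
  [0.32,0,0,0,0,0,0],
  [0.32,0,0,0,0,0,0],
])

```text
clock: 14.9
position: [0.3718, 0.2261, 0.0072]
eef_rot: [0.0, 0.827, 0.562, 0.0]
wrist_force: [-0.5, 0.6, -0.2]
grip_width: 0.0304
```

step_arm([
  [0.32,0,0,2,0,0,0],
  [0.32,0,0,0,0,0,0],
  [0,0,0,0,0,0,0],
  [0,0,0,0,0,0,0],
  [0,0,0,0,0,0,0],
  [0,0,0,0,0,0,0],
  [0,0,0,0,0,0,0],
], grip_force=40)

```text
clock: 15.6
position: [0.3716, 0.226, 0.0048]
eef_rot: [0.0, 0.827, 0.562, 0.0]
wrist_force: [-0.9, -0.7, 4.5]
grip_width: 0.0158
```

```bash
python3 - <<'E'
import pickle
from geo import *
W=get_calibration('wrist'); im=read_camera('wrist'); s=get_state()
pickle.dump((W,s),open('l.pkl','wb')); cv2.imwrite('pics/l.png',im[:,:,::-1]); print(s['position'],s['eef_rot'],s['wrist_force'],s['grip_width'])
E
```

```text
[0.37156885 0.22596576 0.00483736] [3.69451484e-05 8.27060068e-01 5.62113546e-01 5.59405199e-05] [-0.23398378  0.2795152   4.04449655] 0.01602415961073929
```

View pics/l.png

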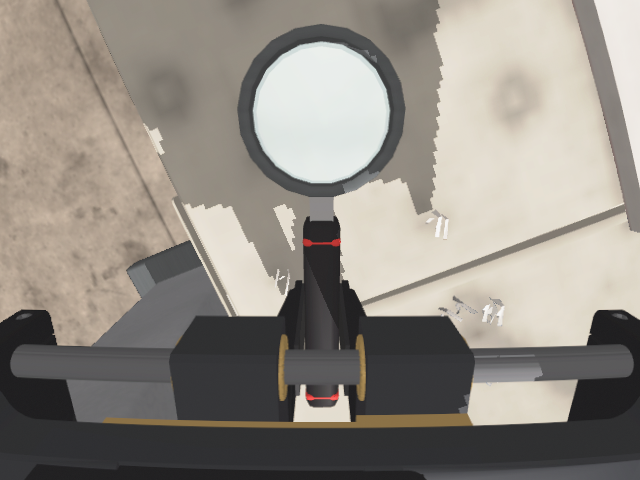

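step_arm([
  [0,0,0,-4,0,0,0],
  [0,0,0,-10,0,0,0],
  [0,0,0,-16,0,0,0],
  [0,0,0,-25,0,0,0],
  [0,0,0,-30,0,0,0],
  [0,0,0,-30,0,0,0],
  [0,0,0,-30,0,0,0],
  [0,0,0,-30,0,0,0],
  [0,0,0,-30,0,0,0],
  [0,0,0,-30,0,0,0],
  [0,0,0,-25,0,0,0],
  [0,0,0,-12,0,0,0],
  [0,0,0,-5,0,0,0],
  [0,0,0,0,0,0,0],
])

```text
clock: 17.05
position: [0.3713, 0.2259, 0.2823]
eef_rot: [0.0, 0.827, 0.562, 0.0]
wrist_force: [0.2, -0.3, -1.5]
grip_width: 0.0158
```

```bash
python3 snap.py m wrist side; python3 -c "
from workcell import *
s=get_state();print(s['position'],s['eef_rot'],s['wrist_force'],s['ft_torque'],s['grip_width'])"
```

```text
[0.37114618 0.22578132 0.28120088] [-6.54660323e-05  8.27080403e-01  5.62083400e-01 -5.04133469e-04] [ 0.46865172  0.13196078 -1.09458339] [-0.11660733  0.03714387  0.01113254] 0.015689099177536615
```

View pics/m_wrist.png

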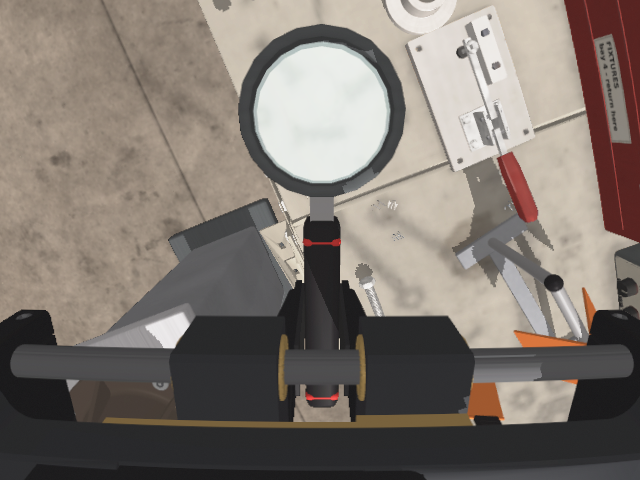

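View pics/m_side.png

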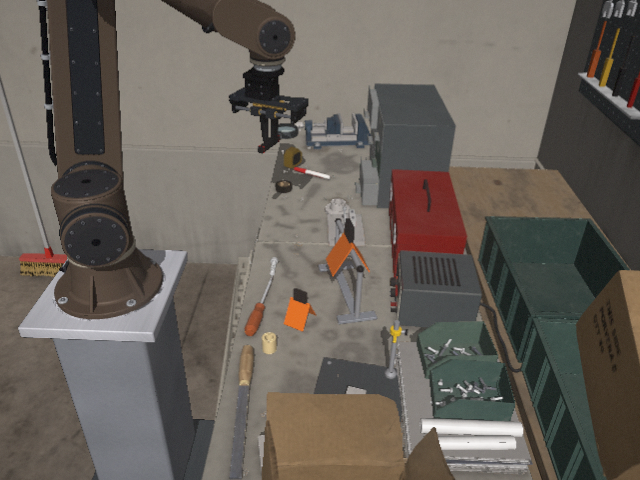

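Held level: the ring is at wrist (322,110), unchanged from before the lift. Carrying to the station.

step_arm([
  [0,-12,8,0,0,0,0],
  [0,-27.5,18.5,0,0,0,0],
  [0,-27.5,18.5,0,0,0,0],
  [0,-27.5,18.5,0,0,0,0],
  [0,-27.5,18.5,0,0,0,0],
  [0,-27.5,18.5,0,0,0,0],
  [0,-27.5,18.5,0,0,0,0],
  [0,-27.5,18.5,0,0,0,0],
  [0,-27.5,18.5,0,0,0,0],
  [0,-27.5,18.5,0,0,0,0],
  [0,-27.5,18.5,0,0,0,0],
  [0,-27.5,18.5,0,0,0,0],
  [0,-27.5,18.5,0,0,0,0],
  [0,-27.5,18.5,0,0,0,0],
  [0,-27.5,18.5,0,0,0,0],
  [0,-27.5,18.5,0,0,0,0],
  [0,-27.5,18.5,0,0,0,0],
  [0,-27.5,18.5,0,0,0,0],
  [0,-12,8,0,0,0,0],
  [0,0,0,0,0,0,0],
])

```text
clock: 19.15
position: [0.4977, -0.3537, 0.2802]
eef_rot: [-0.001, 0.828, 0.561, -0.0]
wrist_force: [0.4, 1.2, -1.5]
grip_width: 0.0154
```

step_arm([
  [0,0,0,0,0,0,4],
  [0,0,0,0,0,0,8],
  [0,0,0,0,0,0,8],
  [0,0,0,0,0,0,8],
  [0,0,0,0,0,0,8],
  [0,0,0,0,0,0,8],
  [0,0,0,0,0,0,8],
  [0,0,0,0,0,0,8],
  [0,0,0,0,0,0,5],
  [0,0,0,0,0,0,3.4],
  [0,0,0,0,0,0,0],
  [0,0,0,0,0,0,0],
  [0,0,0,0,0,0,0],
])

```text
clock: 20.45
position: [0.4979, -0.3521, 0.2817]
eef_rot: [-0.0, 1.0, 0.001, -0.0]
wrist_force: [-0.6, -0.1, -1.0]
grip_width: 0.0155
```

```bash
python3 - <<'E'
import pickle
from geo import *
W=get_calibration('wrist'); im=read_camera('wrist'); s=get_state()
pickle.dump((W,s),open('n.pkl','wb')); cv2.imwrite('pics/n.png',im[:,:,::-1]); print(s['position'],s['eef_rot'],s['wrist_force'],s['grip_width'])
E
python3 snap.py n scene side
```

```text
[ 0.49788454 -0.35228414  0.28170693] [-7.28330080e-05  9.99999767e-01  6.78501459e-04 -3.17439430e-05] [-0.05184095  0.35501443 -2.00210238] 0.01553747852879605
```

View pics/n.png

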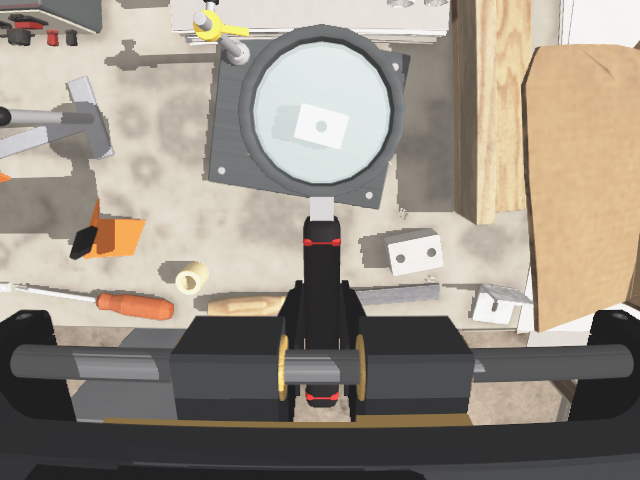

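View pics/n_scene.png

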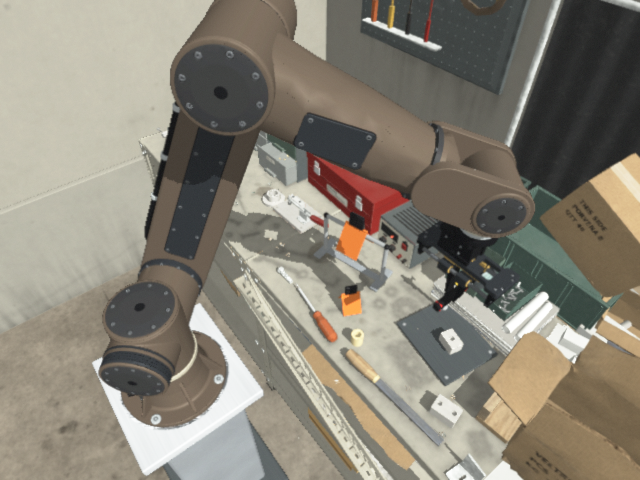

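View pics/n_side.png

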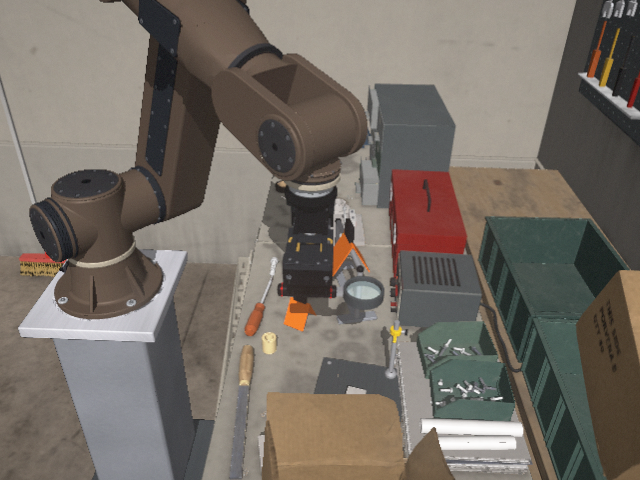

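```bash
python3 - <<'E'
import cv2,numpy as np
e=cv2.imread('pics/e_wrist.png');d=cv2.imread('pics/d.png');b=cv2.imread('pics/f_side.png');a=cv2.imread('pics/a_scene.png')
cv2.imwrite('pics/o1.png',cv2.resize(e[0:170,390:590],None,fx=4,fy=3.5,interpolation=cv2.INTER_CUBIC))
cv2.imwrite('pics/o2.png',cv2.resize(b[310:390,370:420],None,fx=7,fy=7,interpolation=cv2.INTER_CUBIC))
cv2.imwrite('pics/o3.png',cv2.resize(a[260:320,425:475],None,fx=9,fy=9,interpolation=cv2.INTER_CUBIC))
E
```

```text
(no output)
```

View pics/o1.png

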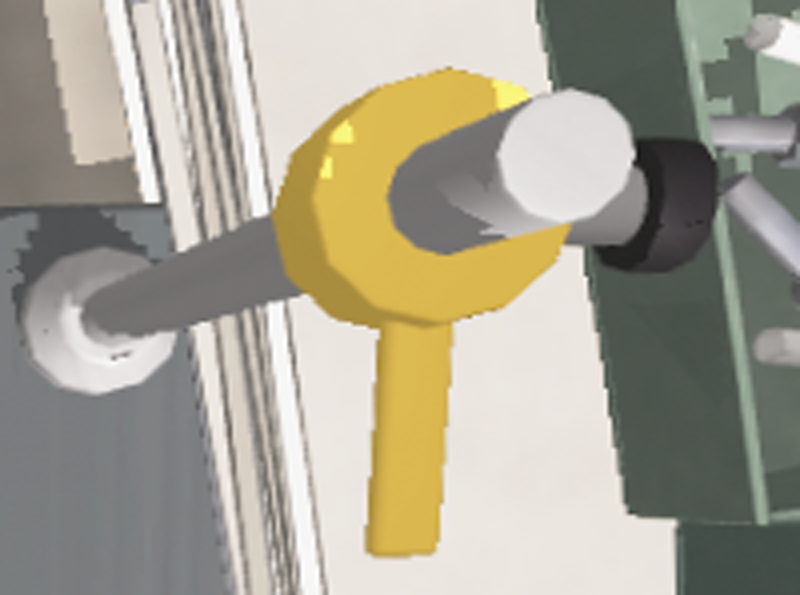

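View pics/o2.png

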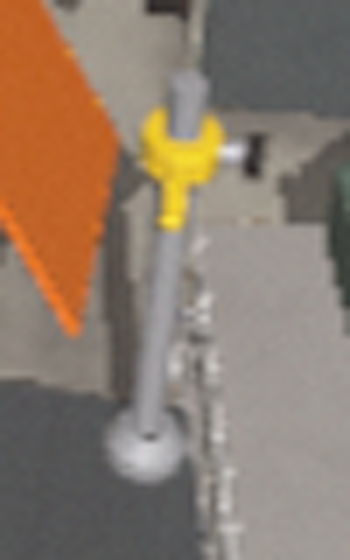

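View pics/o3.png

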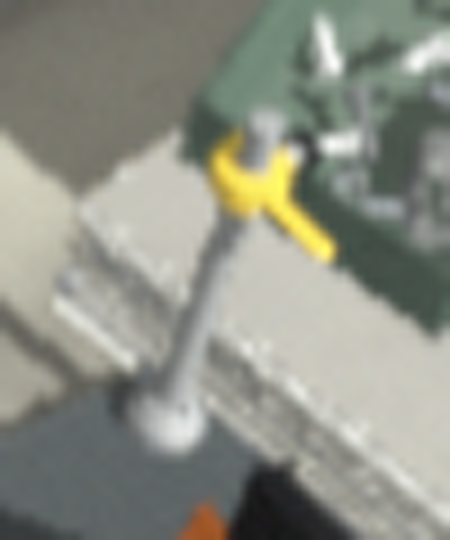

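```bash
python3 - <<'E'
import pickle
from geo import *
from scipy.optimize import least_squares
np.set_printoptions(precision=4,suppress=True)
Wf,s=pickle.load(open('f.pkl','rb'))
c=-Wf['R'].T@Wf['t']+np.array([.58105,-.3528,.0889])-s['position']
E={**Wf,'t':-Wf['R']@c}
top=plane(E,(531.5,44.3),.15);print('post',top)
def zof(C,u,xy): return least_squares(lambda z:np.array(proj(C,np.array([*xy,z[0]])))-u,[.12])
r=zof(E,(503,56.3),top[:2]);print('collar top z',r.x,r.fun)
# foot check : post meets plate ~ z .01..
print('foot dome',zof(E,(390+100/4,320/3.5),top[:2]).x)
# fixed cams, same trick
S=get_calibration('scene');D=get_calibration('side')
for n,C,t,m in [('side',D,(370+190/7,310+85/7),(370+184/7,310+138/7)),('scene',S,(425+266/9,260+124/9),(425+255/9,260+170/9))]:
    p=plane(C,t,.15);r=zof(C,m,p[:2]);print(n,p,r.x,r.fun)
Wn,sn=pickle.load(open('n.pkl','rb'))
print('bore',plane(Wn,(321.3,126.5),.038), 'pos',sn['position'])
for z in (0,.004,.008): print(plane(Wn,(322,110.5),sn['position'][2]+z)-sn['position'])
print('bore f',plane(Wf,(322.3,208.3),.038))
# other post views
Wd,sd=pickle.load(open('d.pkl','rb'))
E
```

```text
post [ 0.6579 -0.2647  0.15  ]
collar top z [0.1325] [-0.2393 -0.5988]
foot dome [0.0153]
side [ 0.6558 -0.2678  0.15  ] [0.1313] [-0.0842 -0.0105]
scene [ 0.6553 -0.2679  0.15  ] [0.1309] [-0.5197 -0.1839]
bore [ 0.5823 -0.352   0.038 ] pos [ 0.4979 -0.3523  0.2817]
[ 0.0881 -0.0004  0.    ]
[ 0.0879 -0.0004  0.004 ]
[ 0.0877 -0.0004  0.008 ]
bore f [ 0.583  -0.3519  0.038 ]
```

```bash
python3 - <<'E'
import pickle
from geo import *
np.set_printoptions(precision=4,suppress=True)
Wn,sn=pickle.load(open('n.pkl','rb'));S=get_calibration('scene')
for n,u,v in [('lo',(538,330),(491,376)),('hi',(533,48),(520,336))]: print(n,tri((Wn,u),(S,v)))
Wf,s=pickle.load(open('f.pkl','rb'))
c=-Wf['R'].T@Wf['t']+np.array([.58105,-.3528,.0889])-s['position'];E={**Wf,'t':-Wf['R']@c}
P=np.array([(570,232),(555,265),(505,305),(435,327),(352,295),(318,200)])/[4,3.5]+[390,0]
for z in np.arange(.126,.139,.002):
    q=np.array([plane(E,p,z)[:2] for p in P])-[.6579,-.2647];print(round(z,4),np.round(1e3*np.linalg.norm(q,axis=1),1))
for nm in 'jkln':
    W,st=pickle.load(open(nm+'.pkl','rb'));im=cv2.imread(f'pics/{nm}.png')
    g=im.max(2);m=((g<130)).astype(np.uint8);
    # inner glass: bright low-sat region
    hsv=cv2.cvtColor(im,cv2.COLOR_BGR2HSV);gl=((im[...,0].astype(int)>=im[...,2]-2)&(g>150)).astype(np.uint8);gl[200:]=0
    gl=cv2.morphologyEx(gl,cv2.MORPH_CLOSE,np.ones((9,9),np.uint8));gl=cv2.morphologyEx(gl,cv2.MORPH_OPEN,np.ones((15,15),np.uint8))
    cs=cv2.findContours(gl,0,1)[0]
    for cc in cs:
        x,y,w,h=cv2.boundingRect(cc)
        if 280<x+w/2<360 and w>40: print(nm,cv2.fitEllipse(cv2.convexHull(cc)),st['position'])
E
```

```text
lo (array([ 0.4522, -0.5   ,  0.225 ]), [np.float64(2.1), np.float64(2.1)])
hi (array([ 0.6249, -0.4846,  0.1739]), [np.float64(13.1), np.float64(13.1)])
0.126 [13.5 13.3 12.  11.   9.2  8.2]
0.128 [12.5 12.4 11.5 11.   9.8  8.9]
0.13 [11.5 11.6 11.1 11.1 10.5  9.6]
0.132 [10.6 10.8 10.7 11.2 11.1 10.4]
0.134 [ 9.7 10.1 10.4 11.5 11.8 11.1]
0.136 [ 8.8  9.5 10.3 11.8 12.5 11.9]
0.138 [ 8.   8.9 10.2 12.1 13.2 12.6]
j ((319.5745544433594, 116.597900390625), (51.52649688720703, 53.311561584472656), 178.2488555908203) [0.37   0.2178 0.2778]
k ((320.1205139160156, 117.9654312133789), (103.12554168701172, 106.36650848388672), 3.2585151195526123) [0.3719 0.2262 0.0584]
l ((320.9305114746094, 112.18721771240234), (136.51907348632812, 141.47039794921875), 179.5276641845703) [0.3716 0.226  0.0048]
n ((321.2594299316406, 112.20613098144531), (136.52113342285156, 141.3804168701172), 178.6473846435547) [ 0.4979 -0.3523  0.2817]
```

```bash
python3 - <<'E'
import pickle
from geo import *
np.set_printoptions(precision=4,suppress=True)
L=[]
for nm,u in [('j',(319.6,116.6)),('k',(320.1,118)),('l',(320.9,112.2))]:
    W,s=pickle.load(open(nm+'.pkl','rb'))
    for z in (.009,.018): print(nm,z,plane(W,u,z),np.linalg.norm(plane(W,u,z)[:2]-[.3716,.2260]))
E
```

```text
j 0.009 [0.4035 0.3059 0.009 ] 0.08599996998719454
j 0.018 [0.4034 0.3056 0.018 ] 0.08568284073568412
k 0.009 [0.4034 0.3061 0.009 ] 0.08613991335434062
k 0.018 [0.4033 0.3058 0.018 ] 0.08584719699504498
l 0.009 [0.4038 0.3061 0.009 ] 0.08636037606929906
l 0.018 [0.4036 0.3058 0.018 ] 0.08594759248143863
```

step_arm([
  [0,0,0,8,0,0,0],
  [0,-2,0,20,0,0,0],
  [0,0,0,28,0,0,0],
  [0,0,0,28,0,0,0],
  [0,0,0,28,0,0,0],
  [0,0,0,20,0,0,0],
  [0,0,0,12,0,0,0],
  [0,0,0,6,0,0,0],
  [0,0,0,4,0,0,0],
  [0,0,0,3,0,0,0],
  [0,0,0,0,0,0,0],
  [0,0,0,0,0,0,0],
  [0,0,0,0,0,0,0],
])

```text
clock: 21.9
position: [0.4961, -0.3528, 0.1253]
eef_rot: [0.0, 1.0, 0.0, 0.0]
wrist_force: [1.0, 0.6, -1.5]
grip_width: 0.0157
```

```bash
python3 - <<'E'
import pickle
from geo import *
W=get_calibration('wrist'); im=read_camera('wrist'); s=get_state()
pickle.dump((W,s),open('p.pkl','wb')); cv2.imwrite('pics/p.png',im[:,:,::-1]); print(s['position'],s['eef_rot'],s['wrist_force'],s['grip_width'])
b=read_camera('side')[:,:,::-1];a=read_camera('scene')[:,:,::-1];cv2.imwrite('pics/p_side.png',b);cv2.imwrite('pics/p_scene.png',a)
cv2.imwrite('pics/p2.png',cv2.resize(b[260:420,280:440],None,fx=3.5,fy=3.5,interpolation=2))
E
```

```text
[ 0.49605048 -0.35275377  0.12517789] [2.26934294e-04 9.99999930e-01 1.93726501e-05 2.97746160e-04] [ 0.39052278  0.14144282 -2.08523985] 0.015561719554575474
```

View pics/p.png

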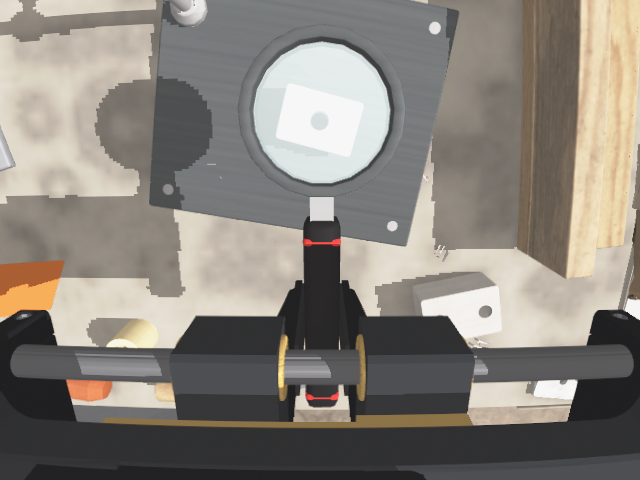

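View pics/p2.png

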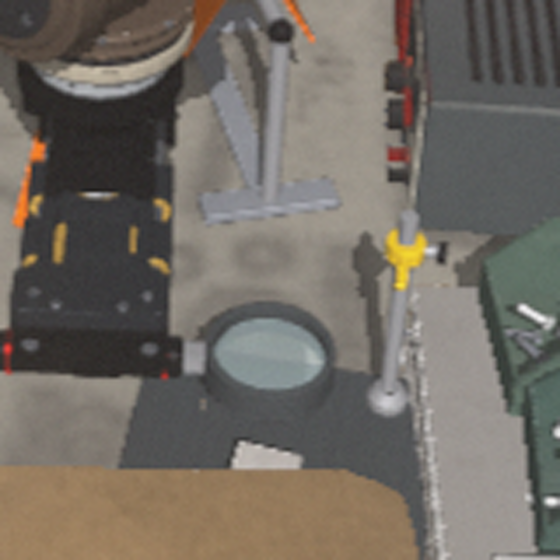

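View pics/p_scene.png

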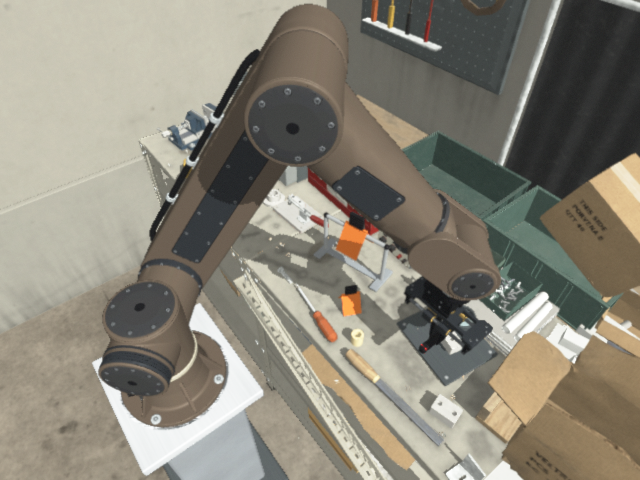

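```bash
python3 - <<'E'
import pickle
from geo import *
np.set_printoptions(precision=4,suppress=True)
W,s=pickle.load(open('p.pkl','rb'));im=cv2.imread('pics/p.png')
g=cv2.cvtColor(im,cv2.COLOR_BGR2GRAY)[100:142,298:342]
print(g[21,8:36].tolist(), g[8:36,21].tolist())
m=(g<224).astype(np.uint8);n,l,st,ce=cv2.connectedComponentsWithStats(m);print(st.tolist(),np.round(ce+[298,100],1).tolist())
cv2.imwrite('pics/p4.png',cv2.resize(im[20:205,230:415],None,fx=3.2,fy=3.2,interpolation=2))
# block corners in lens
for u in [(319.5,121)]: print('bore',plane(W,u,.038))
for q in [(.0042,'mid'),(.0132,'top')]: print('lens',plane(W,(321.2,112.2),s['position'][2]+q[0]))
# side view lens height: ring centre
D=get_calibration('side')
E
```

```text
[247, 247, 247, 247, 237, 222, 221, 221, 220, 220, 220, 220, 220, 220, 220, 220, 220, 220, 220, 220, 219, 220, 235, 247, 247, 247, 247, 247] [247, 247, 246, 237, 232, 224, 222, 222, 222, 221, 221, 220, 220, 220, 220, 221, 221, 221, 221, 220, 221, 221, 237, 247, 247, 247, 247, 247]
[[0, 0, 44, 42, 1642], [13, 14, 17, 16, 206]] [[319.6, 120.4], [318.9, 121.2]]
bore [ 0.5822 -0.352   0.038 ]
lens [ 0.5833 -0.3532  0.1294]
lens [ 0.5829 -0.3532  0.1384]
```

View pics/p4.png

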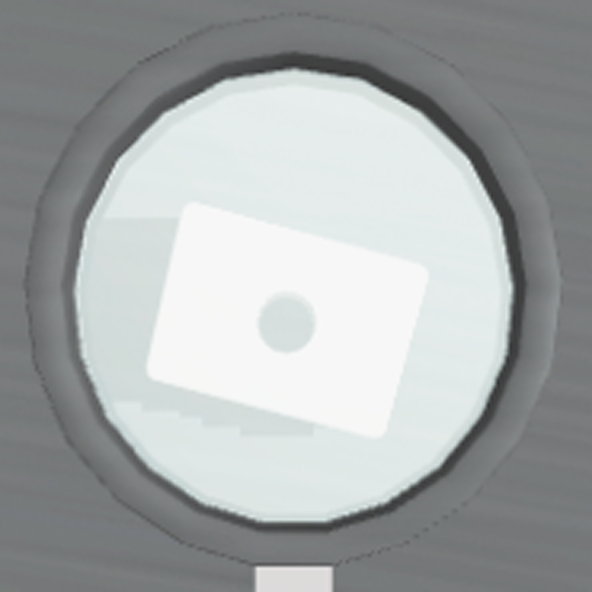

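step_arm([
  [0,-0.5,-0.5,1.2,0,0,0],
  [0,-0.5,-0.5,1.2,0,0,0],
  [0,0,0,0,0,0,0],
  [0,0,0,0,0,0,0],
  [0,0,0,0,0,0,0],
  [0,0,0,0,0,0,0],
])

```text
clock: 22.65
position: [0.495, -0.3517, 0.1224]
eef_rot: [0.0, 1.0, -0.0, 0.0]
wrist_force: [-1.0, -0.5, -1.3]
grip_width: 0.0156
```

```bash
python3 - <<'E'
import pickle
from geo import *
from scipy.optimize import least_squares
np.set_printoptions(precision=4,suppress=True)
W=get_calibration('wrist'); im=read_camera('wrist'); s=get_state()
cv2.imwrite('pics/q.png',im[:,:,::-1]); print(s['position'],s['eef_rot'],s['wrist_force'],s['grip_width'],s['qvel'])
b=read_camera('side')[:,:,::-1];cv2.imwrite('pics/q_side.png',b)
cv2.imwrite('pics/q2.png',cv2.resize(b[310:400,320:430],None,fx=7,fy=6.5,interpolation=cv2.INTER_CUBIC))
g=cv2.cvtColor(im,cv2.COLOR_RGB2GRAY);
sub=g[100:145,295:345];m=(sub<224).astype(np.uint8);n,l,st,ce=cv2.connectedComponentsWithStats(m);i=1+np.argmax(st[1:,4]);u=ce[i]+[295,100];print(st.tolist(),u,'bore',plane(W,u,.038))
z=s['position'][2]; print('lens',plane(W,(321.2,112.2),z+.0042),plane(W,(321.9,110.5),z+.0132))
D=get_calibration('side')
def zof(C,u,xy):
    r=least_squares(lambda z:np.array(proj(C,np.array([*xy,z[0]])))-u,[.12]);return r.x,r.fun
print('post top(.150)',zof(D,(370+190/7,310+85/7),(.6579,-.2645)),'rail end2 .14',)
print('collar top',zof(D,(370+184/7,310+138/7),(.6579,-.2645)))
E
```

```text
[ 0.495  -0.3517  0.1224] [ 0.0001  1.     -0.      0.0001] [ 0.1186  0.0012 -1.3479] 0.015578178559722943 [-0.0001  0.0002  0.0019 -0.0011  0.0011 -0.0006]
[[0, 0, 50, 45, 2019], [18, 12, 16, 16, 208], [0, 42, 11, 3, 23]] [320.5721 119.3173] bore [ 0.582  -0.3516  0.038 ]
lens [ 0.5822 -0.3521  0.1266] [ 0.5824 -0.3524  0.1356]
post top(.150) (array([0.1469]), array([0.8502, 0.1068])) rail end2 .14
collar top (array([0.1281]), array([0.7577, 0.0952]))
```

View pics/q2.png

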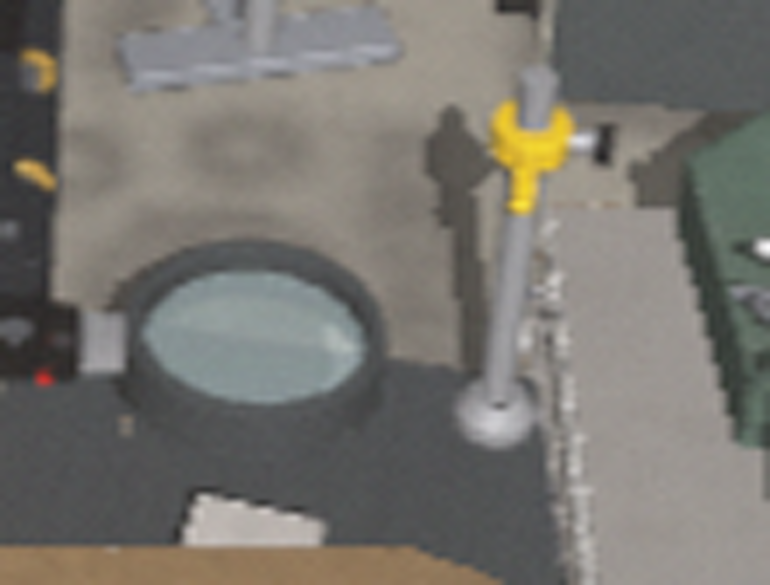

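View pics/q.png

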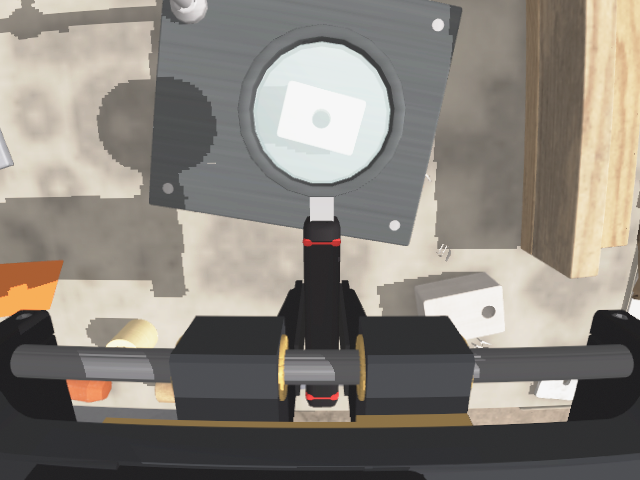

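```bash
python3 - <<'E'
from geo import *
D=get_calibration('side')
th=np.linspace(0,2*np.pi,73)
for mid in (.123,.1265,.130):
    P=np.array([proj(D,np.array([.582+.033*np.cos(t),-.352+.033*np.sin(t),mid+h-.0031])) for t in th for h in(-.009,.009)])
    P=(P-[320,310])*[7,6.5];print(mid,P.min(0).round(),P.max(0).round(), )
im=cv2.imread('pics/q_side.png');x=320+250//7
print([int(v) for v in im[340:385,356].max(1)])
E
```

```text
0.123 [129. 251.] [396. 479.]
0.1265 [130. 242.] [398. 470.]
0.13 [130. 233.] [399. 461.]
[143, 142, 134, 123, 127, 129, 114, 90, 91, 91, 87, 101, 139, 148, 147, 149, 156, 155, 155, 156, 156, 156, 150, 146, 146, 148, 147, 150, 150, 151, 149, 149, 97, 92, 90, 87, 86, 87, 83, 85, 85, 84, 85, 83, 80]
```

Wrist view q puts the lens within 0.5 mm of the bore. The height matches the marker by the arm's own pose, and the arm is still. The last scene view shows the cover hanging on the rail at (350,240). Handing in.

```bash
python3 - <<'E'
from geo import *
a=read_camera('scene')[:,:,::-1];cv2.imwrite('pics/r.png',cv2.resize(a[190:400,260:500],None,fx=2.8,fy=2.8,interpolation=2))
s=get_state();print(s['clock'],s['position'],s['grip_width'])
print(hand_in())
E
```

```text
22.8 [ 0.49493618 -0.35167971  0.1223215 ] 0.015691607941598015
the job is handed in; nothing more can be done
None
```

View pics/r.png

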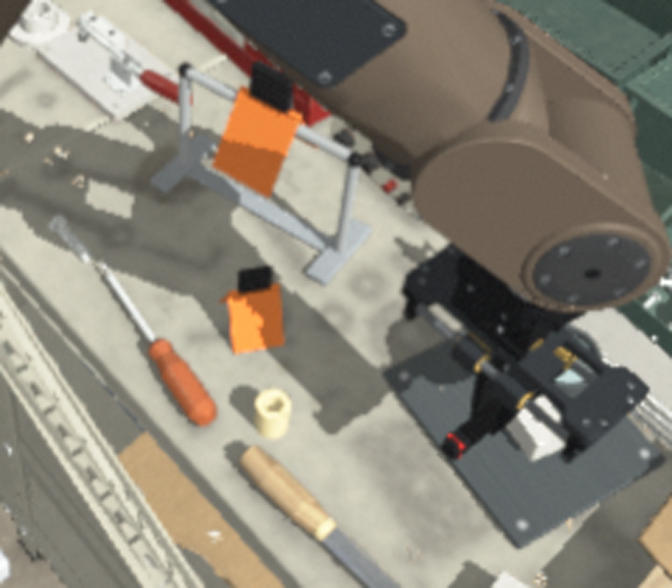

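I lifted the larger orange cover by its fin, set it on the rail, let go, and left it hanging. The arm then carried the lens by its handle to over the bore and is holding it there. I handed the job in at 22.8 s of the 61 s allowed; no verdict is reported.

- **Cover:** it seated on the bar with about 12 N of downward push before release. It hung level afterwards, and the last scene picture still shows it on the rail.
- **Centring:** the last wrist view put the lens at (0.582, -0.352) and the bore at (0.582, -0.352), within about 0.5 mm (up to 0.9 mm if the outer ring is used instead of the glass).
- **Level and still:** the lens stayed in the same place in the wrist picture before and after the lift, so it did not droop. Joint speeds were near zero at the end.
- **Height:** by the arm's own pose the lens middle is at 126.6 mm, and the wrist camera puts the marker middle at about 127 mm.
- **Disagreement:** a rough side-camera check put the lens about 2 mm above the marker. That is about that camera's stated accuracy, so I went with the wrist camera and the arm's pose.
- **Bystanders:** I saw no contact with them and no sign in the pictures that the bushing, flange, bolt, block or marker had moved. I checked this only by eye.

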